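Load and press a filter cassette stack

ROBOT

A 6-joint arm with a two-finger parallel gripper is mounted at the origin on a cart in front of the work surface, level with it; the furniture and walls round the work are solid. World frame = base frame: x ahead of the robot, y to its left, z up, the work surface at z = 0. Lengths are in mm, angles in rad, forces in N, time in s.
With the tool pointing down it reaches from about 300 to 775 mm from the base axis. Payload 14.6 kg.
Tool frame: the origin (TCP) lies at the very end of the fingers, on their centre line; the grasp point (between the pads) lies 19 mm behind it; z points along the fingers, y is the line along which they close (so a half turn about z gives the same grasp; the last joint's range is limited). The gripper opens to 85 mm and grips with 20 to 120 N. Pads are 22 mm wide; open, the fingers measure 114 mm over their backs; the gripper's body (76 mm by 85 mm) begins 54 mm behind the grasp point. The pads swing forward as they close: fully open they stand 13 mm farther back than shut.
Start: joints at [-1.345, 0.3, 1.521, -0, 1.321, -0.067], TCP at [158.742, -526.584, 231.281] pointing down, gripper open.
Joint ranges: [-3.03, 3.03], [-0.79, 2.21], [0.23, 2.52], [-1.04, 4.18], [0, 3.07], [-2.55, 2.55]. Speed limits (rad/s): [2.22, 2.22, 2.57, 3.14, 3.14, 3.14].

INTERFACE

Orientations are given as [roll, pitch, yaw] about the fixed x, y, z axes, in that order (R = Rz(yaw) Ry(pitch) Rx(roll)).
In Python, from plant import env gives the robot as it stands.
- The arm moves only by the tool servo_tool, never from a script. Its argument "commands" is one flat list of numbers, 5 for each row, row after row: the gripper's target within -1 to 1 (fully open at 1, half-way at 0, shut at -1), then the shift along the tool's x, y, z in mm, then the turn about the tool's z in degrees. A call has 1 to 10 rows; each row shifts and turns the commanded pose from where the row before left it, along the tool's axes as they then stand; what a row does not reach is not made up. A row lasts 1/12 s, in which the tool goes at most 41.7 mm and 7.16 degrees, less where a joint would pass 70% of its speed; a pose out of reach is approached as far as the arm can. A call with a gripper value outside its range is refused whole. The fingers move at their own pace and stop on an object; the grip force is fixed at half the most. Time passes only in rows, so rows that do not move let the fingers close. It gives the time, the measured TCP pose, the force, the opening and the grip force at its end, in the units of the state.
- env.get_state(): the state, without advancing time (a new reading comes with each control period).
- env.read_camera(name): name is "scene" or "side" or "wrist"; returns the picture (400x640x3 uint8, red, green, blue); there is no depth.
- env.camera_info(name): a dict with "intrinsics" (3x3 intrinsics, pixels), "eye" and "orientation" of the camera in the world. Camera axes: x right, y down, z forward; pixel columns grow to the right and rows downward; lengths in mm; the calibration is good to about 2 mm. A picture is of the moment at which its call begins: read the wrist's pose just before it. camera_info takes no time and is no camera call; for the wrist camera it gives the pose at the moment of the call.
- env.hand_in(): hands the job in; it is judged then, once.
Trained networks look in the newest picture that a camera, given by its name, has taken for a name from the list of things; names that differ only in an ending like _2 or _b are one class to them, and where a whole thing is asked for, a point or a joint stands for the part that bears it (a point fixed in the world has none). Each returns a list of dicts, best first, with "p" (0 to 1); they miss things now and then, are a little off and sometimes report something else, mostly with a low value. They report only what shows in the picture. A call takes as long as a camera call.
- env.boxes_of(camera, label): "extent" ([left, top, width, height] in pixels, round what is visible of it).
- env.spot_point(camera, label): "point" ([row, column] in pixels: a listed point, or the origin of a listed thing).
The state is a dict: "t": time; "joints": joint angles; "qd": joint speeds; "effort": joint torques, N m; "tcp_pos": TCP position; "tcp_rot": TCP orientation; "ft_force": force on the tool from outside, world axes, zero at the start; "ft_torque": the same for the moment, N m; "grip_width": finger opening in mm; "finger_force": force on a finger pad.
Only numpy, scipy, OpenCV 4.12 (cv2) and the standard library are available. Lean on these libraries where they do the work, as an engineer would, in place of code of your own. Each camera call takes 0.05 s, during which the arm holds its last target. There are 200 camera calls.

TASK

Stack all the loose white filter cassettes squarely into one pile on the blue sprung bed of the holder, edges flush with the bed, and lay the dark metal end plate squarely on top of them. Then take the red-handled tamper, set its foot flat on the end plate and press straight down until the bed is fully home and level, holding it there for about two seconds. Finally stand the tamper back in the middle of its black rubber mat, leaving the pile square on the bed, and do not knock over or push about the bottle and the lidded cup standing nearby.

Things in the scene. Friction and masses are not known exactly. Their poses are not given: they have to be found in the camera images.
- bed_top (a point): centre of the top face of the blue sprung bed (with a black inlay) of the holder: a rectangle 116 x 66 mm (own x, y; own z up), top 54 mm above the bench when up. It is carried on a fixed steel base 180 x 130 x 14 mm (same axes). The bed can also rock about 0.1 rad either way on stiff springs (5 N m/rad), so an off-centre or slanted push leaves it slanted.
- bed (a joint): downward travel of the sprung bed in m: 0 = up, 0.012 = fully home. Spring force 7 N at the top to 18 N fully home, less the weight lying on it; it comes up again by itself when let go.
- cassette_1: white flat rectangular filter cassette with an orange band round its sides and a grey top panel, 110 x 60 x 18 mm (own x, y, z), 60 g, lying flat; origin at its centre (9 mm above its underside); own x along the 110 mm side; all cassettes are alike, and either way round or up is the same. May be absent.
- cassette_2: white flat rectangular filter cassette with an orange band round its sides and a grey top panel, 110 x 60 x 18 mm (own x, y, z), 60 g, lying flat; origin at its centre (9 mm above its underside); own x along the 110 mm side; all cassettes are alike, and either way round or up is the same. May be absent.
- cassette_3: white flat rectangular filter cassette with an orange band round its sides and a grey top panel, 110 x 60 x 18 mm (own x, y, z), 60 g, lying flat; origin at its centre (9 mm above its underside); own x along the 110 mm side; all cassettes are alike, and either way round or up is the same. May be absent.
- cassette_4: white flat rectangular filter cassette with an orange band round its sides and a grey top panel, 110 x 60 x 18 mm (own x, y, z), 60 g, lying flat; origin at its centre (9 mm above its underside); own x along the 110 mm side; all cassettes are alike, and either way round or up is the same. May be absent.
- cassette_5: white flat rectangular filter cassette with an orange band round its sides and a grey top panel, 110 x 60 x 18 mm (own x, y, z), 60 g, lying flat; origin at its centre (9 mm above its underside); own x along the 110 mm side; all cassettes are alike, and either way round or up is the same. May be absent.
- end_plate: bare dark grey steel end plate with four brass screw heads at its corners, 110 x 60 x 12 mm (own x, y, z), 140 g, lying flat; origin at its centre (6 mm above its underside); own x along the 110 mm side; either way round or up is the same.
- tamper: tamper standing upright: flat steel foot 106 x 56 x 14 mm (own x, y, z) with a red upright handle in its middle, 32 x 28 mm (own x, y) and 14 to 84 mm above the underside; about 250 g; origin at the centre of the underside of the foot. Grip the handle from above across its 28 mm.
- mat: flat black rubber mat fixed on the bench, 130 x 90 x 6 mm (own x, y, z), where the tamper stands; origin at the centre of its underside.
- medium_bottle: bystander: small capped bottle of red medium, 34 mm wide, 117 mm tall; origin at the centre of its underside.
- lidded_cup: bystander: specimen cup with an orange lid, 65 mm wide, 67 mm tall; origin at the centre of its underside.

How it is judged:
By the outcome, as a careful person would: the job done as asked, in the order asked, and still so for the second after the job is handed in, with the robot touching nothing.
Of cassette_1, cassette_2, cassette_3, cassette_4, cassette_5 only 3 to 5 are there at a start; the rules pass over those that are not, and their reading is None.
At some moment in a run one of tamper may be knocked a few centimetres aside while the robot is not near it.
Once in a run the grip may slacken for a moment while it holds something.
It also fails if it takes over 210 s, if anything falls off the work surface, if the arm or the gripper's body presses on something with over 40 N, if the wrist force passes 120 N, or if a joint passes its speed limit or range.

## Working session

There is one attempt and no reset: what is moved stays moved. The work goes in short steps, Python scripts to look and compute and a tool call to move; the robot and the scene stay as the last step left them, time stands still between calls to the robot, and variables do not carry over. Pictures are saved under pics/ and viewed, at most 17 in all, crops included, and the job is handed in when it is done.

Besides the shell and the picture viewer there is one more tool, called after "Call:" by a JSON object that holds its "name" and its "arguments", one argument or row to a line. servo_tool: Moves the arm, as the interface text tells. Its arguments: {"type":"object","properties":{"commands":{"type":"array"}},"required":["commands"]}

```bash
ls; mkdir -p pics
python3 - <<'E'
from plant import env
import cv2
s=env.get_state();print({k:s[k] for k in('t','tcp_pos','tcp_rot','ft_force','grip_width')})
for c in("scene","side","wrist"):
    cv2.imwrite(f"pics/{c}0.png",env.read_camera(c)[:,:,::-1]);print(c,env.camera_info(c))
    if c=="wrist":continue
    for l in("cassette_1","end_plate","tamper","mat","bed_top","medium_bottle","lidded_cup"):
        print(l,[(round(d["p"],2),[round(v) for v in d["point"]]) for d in env.spot_point(c,l)],[(round(d["p"],2),[round(v) for v in d["extent"]]) for d in env.boxes_of(c,l)])
E
```

```text
pics
{'t': 0.0, 'tcp_pos': array([ 158.68268684, -526.36170368,  230.70750425]), 'tcp_rot': array([-3.14039855e+00, -7.62390889e-05,  2.92805315e-01]), 'ft_force': array([-0.3132513 ,  0.48898985, -0.13938745]), 'grip_width': 85.38289382548945}
scene {'intrinsics': array([[478.97183382,   0.        , 315.95619236],
       [  0.        , 478.97183382, 198.81463353],
       [  0.        ,   0.        ,   1.        ]]), 'eye': array([ -496.57154204, -1011.04707432,   828.45445804]), 'orientation': array([-2.04955151,  0.01457548, -0.8227447 ])}
cassette_1 [(0.7, [179, 256]), (0.61, [250, 326]), (0.58, [197, 275]), (0.55, [230, 360])] [(0.96, [306, 242, 31, 19]), (0.89, [259, 190, 31, 14]), (0.62, [341, 230, 7, 6]), (0.59, [244, 177, 25, 12])]
end_plate [] [(0.69, [230, 208, 37, 15])]
tamper [(0.49, [263, 392])] [(0.67, [372, 240, 35, 31])]
mat [(0.88, [264, 395])] [(0.8, [365, 258, 55, 22])]
bed_top [(0.86, [213, 295])] [(0.58, [280, 203, 37, 20])]
medium_bottle [(0.57, [194, 313])] [(0.64, [309, 174, 9, 19])]
lidded_cup [(0.6, [205, 339]), (0.36, [214, 247])] [(0.5, [331, 184, 17, 22])
[... 546 characters left out ...]
96, 250, 30, 31]), (0.64, [256, 233, 30, 24])]
tamper [(0.49, [188, 402])] [(0.69, [388, 167, 12, 24])]
mat [(0.44, [192, 403]), (0.32, [245, 270])] [(0.44, [382, 186, 16, 10])]
bed_top [(0.77, [213, 342])] [(0.75, [320, 206, 41, 23]), (0.28, [257, 190, 10, 34])]
medium_bottle [(0.75, [224, 261])] [(0.83, [254, 190, 14, 36])]
lidded_cup [(0.56, [207, 295])] [(0.58, [286, 187, 22, 24])]
wrist {'intrinsics': array([[305.48435629,   0.        , 318.40455507],
       [  0.        , 305.48435629, 199.86218106],
       [  0.        ,   0.        ,   1.        ]]), 'eye': array([ 226.31926532, -506.71050918,  373.92060826]), 'orientation': array([ 2.86375520e+00, -2.43474266e-04, -1.27810940e+00])}
```

View pics/scene0.png

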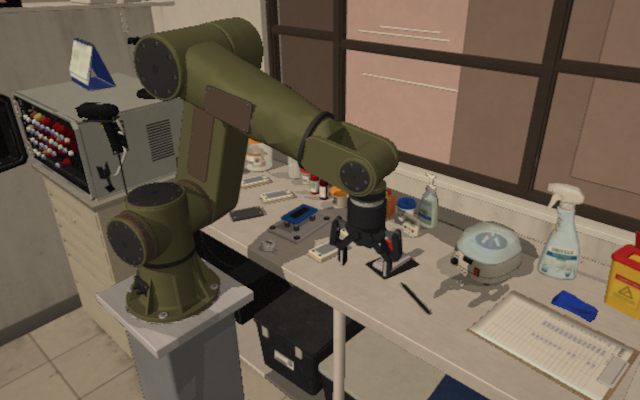

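View pics/side0.png

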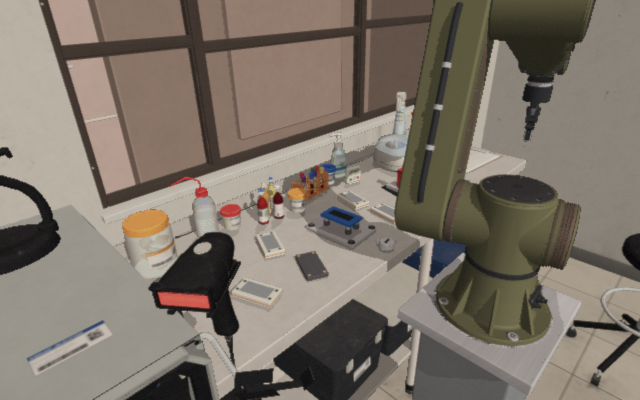

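```bash
cat > h.py <<'E'
import numpy as np, cv2
from scipy.spatial.transform import Rotation as R
from plant import env
def ray(ci,rc,z):
    Rm=R.from_euler('xyz',ci['orientation']).as_matrix()
    d=Rm@np.linalg.inv(ci['intrinsics'])@np.array([rc[1],rc[0],1.])
    e=np.array(ci['eye']);return (e+d*(z-e[2])/d[2])[:2]
def proj(ci,P):
    Rm=R.from_euler('xyz',ci['orientation']).as_matrix()
    q=(np.atleast_2d(P)-ci['eye'])@Rm@ci['intrinsics'].T
    return q[:,:2]/q[:,2:]
E
python3 - <<'E'
from h import *
for c,L in (("scene",[("c",179,256,9),("c",250,326,9),("c",197,275,9),("c",230,360,9),("tam",263,392,6),("mat",264,395,0),("bed",213,295,54),("bot",194,313,0),("cup",205,339,0),("plate",215,248,6)]),
 ("side",[("c",200,351,9),("c",288,255,9),("c",212,387,9),("c",246,269,9),("plate",267,310,6),("tam",188,402,6),("mat",192,403,0),("bed",213,342,54),("bot",224,261,0),("cup",207,295,0)])):
    for n,r,k,z in L: print(c,n,ray(env.camera_info(c),(r,k),z).round())
E
```

```text
scene c [620. 373.]
scene c [ 422. -184.]
scene c [562. 197.]
scene c [ 585. -189.]
scene tam [ 504. -373.]
scene mat [ 513. -378.]
scene bed [469.  -5.]
scene bot [687. 119.]
scene cup [685. -13.]
scene plate [409. 171.]
side c [ 577. -174.]
side c [441. 351.]
side c [ 432. -187.]
side c [562. 209.]
side plate [406. 195.]
side tam [ 505. -381.]
side mat [ 489. -366.]
side bed [484. -21.]
side bot [693. 138.]
side cup [698. -15.]
```

The scene and side views show cassettes at scene px (256,181), (277,196), (322,250) and behind the fingers at (345,232). The bed is at (297,213) and the dark plate at (247,213). In the side view the cassettes are at (255,291), (270,245), (352,200) and (385,212).

View pics/wrist0.png

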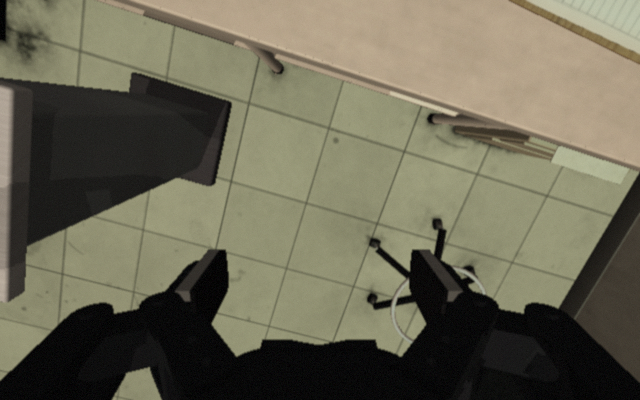

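Run:
```python
from h import *
a=env.camera_info("scene");b=env.camera_info("side")
print(proj(a,[[441,351,9],[620,373,9]]),proj(b,[[441,351,9],[620,373,9]]))
s=env.get_state();ci=env.camera_info("wrist")
Rt=R.from_euler('xyz',s['tcp_rot']).as_matrix()
print("cam in tool",Rt.T@(ci['eye']-s['tcp_pos']), Rt.round(2))
print("centre view",ray(ci,(200,318),0),ray(ci,(0,0),0),ray(ci,(0,639),0),ray(ci,(399,0),0),ray(ci,(399,639),0))
```

```text
[[223.79983196 195.77611577]
 [255.98594348 179.0258554 ]] [[255.13223789 287.89140834]
 [208.99741834 262.47862164]]
cam in tool [  70.44499561    0.48251295 -142.63663786] [[ 0.96  0.29 -0.  ]
 [ 0.29 -0.96  0.  ]
 [ 0.   -0.   -1.  ]]
centre view [ 123.91024351 -537.12779135] [ 239.14180922 -146.30574003] [ 436.95897126 -802.58128855] [-329.23186727 -154.43480041] [  -41.23293588 -1111.12856289]
```

Call:
{"name": "servo_tool", "arguments": {
  "commands": [1,26,-27.5,-6,0,1,26,-27.5,-6,0,1,26,-27.5,-6,0,1,26,-27.5,-6,0,1,26,-27.5,-6,0,1,26,-27.5,-6,0,1,26,-27.5,-6,0,1,26,-27.5,-6,0,1,26,-27.5,-6,0,1,26,-27.5,-6,0]
}}

```text
t: 2.38
tcp_pos: [328.6, -186.5, 291.9]
tcp_rot: [3.141, -0.001, 0.292]
ft_force: [0.5, 0.0, -0.2]
grip_width: 85.2
finger_force: 0.0
```

Call:
{"name": "servo_tool", "arguments": {
  "commands": [1,26,-27.5,-6,0,1,26,-27.5,-6,0,1,26,-27.5,-6,0,1,26,-27.5,-6,0,1,26,-27.5,-6,0,1,26,-27.5,-6,0,1,26,-27.5,-6,0,1,0,0,0,5.6,1,0,0,0,5.6,1,0,0,0,5.6]
}}

```text
t: 3.22
tcp_pos: [447.1, 49.3, 333.2]
tcp_rot: [3.142, 0.0, -0.004]
ft_force: [-0.5, 0.3, 0.1]
grip_width: 85.4
finger_force: 0.0
```

Call:
{"name": "servo_tool", "arguments": {
  "commands": [1,0,0,0,0,1,0,0,0,0,1,0,0,0,0]
}}

```text
t: 3.47
tcp_pos: [447.0, 48.5, 333.3]
tcp_rot: [-3.142, -0.0, 0.003]
ft_force: [-0.2, 0.0, -0.3]
grip_width: 85.3
finger_force: 0.0
```

```bash
cat >> h.py <<'E'
def look(name,nets=True,labels=("cassette_1","end_plate","tamper","mat","bed_top","medium_bottle","lidded_cup"),z=dict(cassette_1=9,end_plate=6,bed_top=54)):
    ci=env.camera_info("wrist");im=env.read_camera("wrist")[:,:,::-1].copy();cv2.imwrite(f"pics/{name}.png",im)
    np.save(f"pics/{name}.npy",np.array([ci],dtype=object),allow_pickle=True)
    for l in labels if nets else []:
        for d in env.spot_point("wrist",l): print(l,round(d["p"],2),np.round(d["point"]),ray(ci,d["point"],z.get(l,0)).round())
    return ci,im
E
python3 - <<'E'
from h import *
s=env.get_state();print(s['t'],s['tcp_pos'],s['tcp_rot'])
look("w1")
E
```

```text
3.4667 [446.96384451  48.47964062 333.344281  ] [-3.14154739e+00 -1.33466651e-04  2.53300441e-03]
cassette_1 0.93 [ 76. 213.] [568. 199.]
cassette_1 0.82 [ 67. 482.] [ 581. -182.]
cassette_1 0.81 [52. 95.] [598. 361.]
cassette_1 0.72 [175. 472.] [ 425. -191.]
cassette_1 0.6 [171. 117.] [431. 360.]
end_plate 0.86 [184. 231.] [410. 186.]
tamper 0.82 [127. 597.] [ 498. -374.]
mat 0.91 [121. 597.] [ 506. -373.]
bed_top 0.7 [140. 364.] [482. -14.]
bed_top 0.49 [183. 233.] [422. 169.]
```

View pics/w1.png

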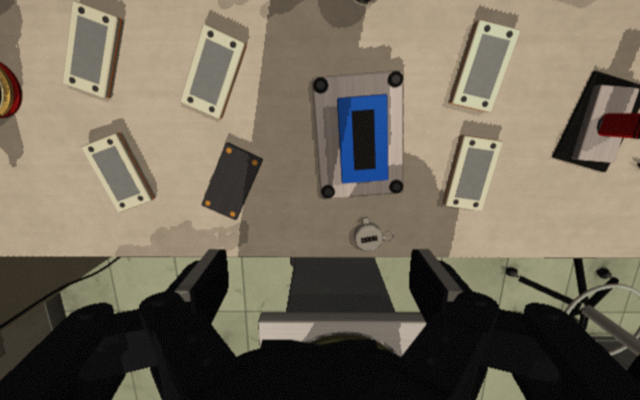

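The wrist view shows five cassettes at px (92,50), (214,70), (117,171), (485,65) and (473,172). The plate is at (232,180), the bed at (364,140), and the tamper on its mat at (600,122). All of them agree with the network points.

```bash
cat >> h.py <<'E'
def rects(ci,im,kind,z,near=None):
    """kind: panel/blue/plate; returns list of (xy, yaw(mod pi), size) at height z from segmented blobs"""
    hsv=cv2.cvtColor(im,cv2.COLOR_BGR2HSV).astype(int);h,s,v=hsv[...,0],hsv[...,1],hsv[...,2]
    m=dict(panel=(s<40)&(v>85)&(v<165),blue=(h>100)&(h<125)&(s>120),plate=(v<75))[kind]
    m=m.astype(np.uint8)*255
    if kind=="plate": m=cv2.morphologyEx(m,cv2.MORPH_CLOSE,np.ones((5,5)))
    if kind=="panel": m=cv2.morphologyEx(m,cv2.MORPH_OPEN,np.ones((3,3)))
    out=[]
    for c in cv2.findContours(m,cv2.RETR_EXTERNAL,cv2.CHAIN_APPROX_NONE)[0]:
        if cv2.contourArea(c)<300: continue
        w=np.array([ray(ci,(p[0][1],p[0][0]),z) for p in c]).astype(np.float32)
        (x,y),(a,b),t=cv2.minAreaRect(w)
        if a<b:a,b,t=b,a,t+90
        t=np.radians((t+90)%180-90)
        if near is None or min(np.hypot(x-q[0],y-q[1]) for q in near)<45: out.append((round(x,1),round(y,1),round(t,3),round(a),round(b)))
    return out
E
python3 - <<'E'
from h import *
im=cv2.imread("pics/w1.png");ci=np.load("pics/w1.npy",allow_pickle=True)[0]
hsv=cv2.cvtColor(im,cv2.COLOR_BGR2HSV)
for n,r,c in(("panel",76,213),("panel",67,485),("panel",172,473),("panel",50,92),("frame",112,196),("table",150,300),("tableL",230,60),("blue",110,350),("plate",180,232),("inlay",140,364)):print(n,hsv[r,c])
C=[(568,199),(581,-182),(598,361),(425,-191),(431,360)]
for r in rects(ci,im,"panel",18,C):print("pan",r)
for r in rects(ci,im,"blue",54):print("blue",r)
for r in rects(ci,im,"plate",12,[(410,186)]):print("plate",r)
for r in rects(ci,im,"plate",54,[(482,-14)]):print("inlay",r)
E
```

```text
panel [ 22  23 120]
panel [ 17  29 124]
panel [ 23  28 118]
panel [ 28  27 115]
frame [ 17  65 157]
table [ 18  63 125]
tableL [ 18  58 177]
blue [109 208 147]
plate [ 8 37 55]
inlay [ 0 36 21]
pan (428.2, -188.4, np.float64(-0.137), 76, 38)
pan (427.4, 356.4, np.float64(0.341), 76, 39)
pan (571.2, 198.4, np.float64(-0.413), 77, 39)
pan (579.4, -183.6, np.float64(-0.217), 78, 40)
pan (599.0, 363.5, np.float64(-0.342), 76, 39)
blue (481.8, -12.7, np.float64(0.082), 115, 65)
plate (414.1, 183.4, np.float64(-0.448), 109, 60)
inlay (481.8, -12.9, np.float64(0.077), 79, 29)
```

Call:
{"name": "servo_tool", "arguments": {
  "commands": [1,0,0,20,5.95,1,0,0,20,5.95,1,0,0,20,5.95,1,0,0,20,5.95,1,9,-31.2,17,0,1,9,-31.2,17,0,1,9,-31.2,17,0,1,9,-31.2,17,0,1,9,-31.2,17,0,1,9,-31.2,17,0]
}}

```text
t: 4.7
tcp_pos: [572.8, 199.4, 150.1]
tcp_rot: [3.142, 0.0, -0.415]
ft_force: [1.5, 0.2, 0.2]
grip_width: 85.2
finger_force: 0.0
```

Call:
{"name": "servo_tool", "arguments": {
  "commands": [1,0,0,0,0,1,0,0,0,0]
}}

```text
t: 4.87
tcp_pos: [571.7, 198.7, 149.2]
tcp_rot: [3.139, 0.003, -0.414]
ft_force: [-0.2, -0.2, 0.1]
grip_width: 85.7
finger_force: 0.0
```

```bash
cat >> h.py <<'E'
def plan(x,y,z,yaw):
    s=env.get_state();p=s['tcp_pos'];w=s['tcp_rot'][2]
    d=(yaw-w+np.pi/2)%np.pi-np.pi/2; yw=w+d
    dx,dy=x-p[0],y-p[1];c,sn=np.cos(yw),np.sin(yw)
    print("t",s['t'],"tcp",p.round(1),"yaw",round(w,3),"grip",round(s['grip_width'],1),"ft",s['ft_force'].round(1))
    print("  turn %.2f deg, then dx %.1f dy %.1f dz %.1f"%(-np.degrees(d),dx*c+dy*sn,dx*sn-dy*c,p[2]-z))
E
python3 - <<'E'
from h import *
ci,im=look("w2",False)
r=rects(ci,im,"panel",18,[(571,198)]);print(r)
plan(r[0][0],r[0][1],1,r[0][2])
E
```

```text
[(571.3, 198.5, np.float64(-0.414), 75, 39)]
t 4.9167 tcp [571.8 198.  150.8] yaw -0.415 grip 85.3 ft [-0.8 -1.  -0.1]
  turn -0.06 deg, then dx -0.6 dy -0.3 dz 149.8
```

View pics/w2.png

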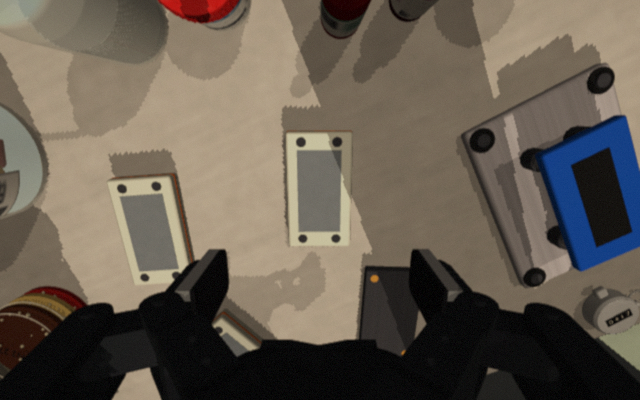

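The wrist view shows the target cassette squarely centred at (319,188), clear of its neighbours. The far fit was good to about 0.3 mm.

Call:
{"name": "servo_tool", "arguments": {
  "commands": [1,-0.5,0,36,0,1,0,0,36,0,1,0,0,36,0,1,0,0,25,0,1,0,0,15,0,1,0,0,0,0,-1,0,0,0,0,-1,0,0,0,0,-1,0,0,0,0,-1,0,0,0,0]
}}

```text
t: 5.75
tcp_pos: [572.9, 198.4, 6.2]
tcp_rot: [-3.139, -0.003, -0.416]
ft_force: [-2.7, -2.3, 7.2]
grip_width: 57.8
finger_force: 64.7
```

Call:
{"name": "servo_tool", "arguments": {
  "commands": [-1,0,0,0,0,-1,0,0,0,0,-1,0,0,0,0]
}}

```text
t: 6.0
tcp_pos: [572.9, 198.3, 6.2]
tcp_rot: [-3.139, -0.003, -0.416]
ft_force: [-1.8, -1.6, 7.9]
grip_width: 57.7
finger_force: 64.7
```

Run:
```python
from h import *
plan(481.8,-12.8,150,0.08)
```

```text
t 6.0 tcp [572.9 198.3   6.2] yaw -0.416 grip 57.7 ft [-1.8 -1.6  7.9]
  turn -28.41 deg, then dx -107.6 dy 203.2 dz -143.8
```

Call:
{"name": "servo_tool", "arguments": {
  "commands": [-1,0,0,-36,0,-1,0,0,-36,-7.1,-1,0,0,-36,-7.1,-1,0,0,-36,-7.1,-1,-17.9,33.9,0,-7.1,-1,0,0,0,0]
}}

```text
t: 6.5
tcp_pos: [551.2, 162.4, 150.9]
tcp_rot: [3.141, -0.004, 0.09]
ft_force: [0.4, -0.4, -1.7]
grip_width: 58.1
finger_force: 64.8
```

Run:
```python
from h import *
ci,im=look("w3",False)
s=env.get_state();p=s['tcp_pos'];z=p[2]-6+18
plan(481.8,-12.8,150,0.08)
for zz in (z,):print(rects(ci,im,"panel",zz,[p[:2]]))
```

```text
t 6.55 tcp [551.8 163.7 150.1] yaw 0.081 grip 58.1 ft [ 0.4  0.5 -0.6]
  turn 0.06 deg, then dx -83.9 dy 170.3 dz 0.1
[(570.2, 164.0, np.float64(-1.481), 40, 36)]
```

View pics/w3.png

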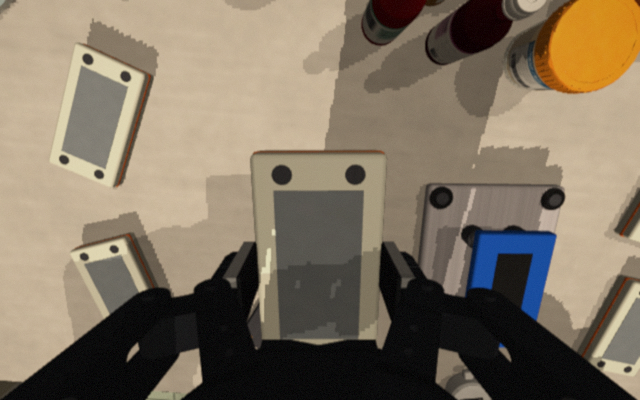

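The held cassette sits square between the pads, with its front edge at row 152 and panel front at row 190. That puts its centre about 1.6 mm behind the TCP.

Call:
{"name": "servo_tool", "arguments": {
  "commands": [-1,-16.5,34,0,0,-1,-16.5,34,0,0,-1,-16.5,34,0,0,-1,-16.5,34,0,0,-1,-16.3,34.3,0,0,-1,0,0,20,0,-1,0,0,20,0,-1,0,0,20,0,-1,0,0,0,0,-1,0,0,0,0]
}}

```text
t: 7.38
tcp_pos: [483.9, -11.0, 87.9]
tcp_rot: [-3.142, 0.0, 0.079]
ft_force: [0.5, -0.6, -0.2]
grip_width: 58.3
finger_force: 67.9
```

```bash
cat >> h.py <<'E'
BED=(481.8,-12.8,0.08)
def held(name,gz,plate=False):
    """offset of held cassette's centre from TCP along tool x,y; yaw error; gz = TCP height above its underside"""
    ci,im=look(name,False);s=env.get_state();p=s['tcp_pos'];w=s['tcp_rot'][2]
    c,sn=np.cos(w),np.sin(w)
    hsv=cv2.cvtColor(im,cv2.COLOR_BGR2HSV).astype(int)
    m=((hsv[...,1]<40)&(hsv[...,2]>70)&(hsv[...,2]<165)).astype(np.uint8)*255
    m=cv2.morphologyEx(m,cv2.MORPH_OPEN,np.ones((3,3)));m[335:]=0
    n,lab=cv2.connectedComponents(m);l=lab[250,330]
    if l==0: print("no panel");return
    ys,xs=np.where(lab==l)
    w_=np.array([ray(ci,(a,b),p[2]-gz+18) for a,b in zip(ys,xs)])-p[:2]
    u=w_@[c,sn];v=w_@[sn,-c]
    k=u>np.percentile(u,50);rowmax=np.percentile(u,99.7)
    print("held front-centre dx %.1f  dy %.1f"%(rowmax-38.2,(np.percentile(v[k],1)+np.percentile(v[k],99))/2))
E
python3 - <<'E'
from h import *
plan(483.4,-12.7,61.2,0.08);held("w4",6.2)
E
```

```text
t 7.3833 tcp [483.9 -11.   87.9] yaw 0.079 grip 58.3 ft [ 0.5 -0.6 -0.2]
  turn -0.05 deg, then dx -0.7 dy 1.6 dz 26.7
held front-centre dx -1.2  dy 0.2
```

Call:
{"name": "servo_tool", "arguments": {
  "commands": [-1,-0.7,1.4,13,0,-1,0,0,9,0,-1,0,0,4.5,0,-1,0,0,0,0,-1,0,0,0,0]
}}

```text
t: 7.85
tcp_pos: [483.4, -12.5, 61.2]
tcp_rot: [3.142, -0.0, 0.08]
ft_force: [0.0, 0.4, 0.1]
grip_width: 58.1
finger_force: 68.0
```

Run:
```python
from h import *
plan(483.2,-12.7,61.2,0.08)
```

```text
t 7.85 tcp [483.4 -12.5  61.2] yaw 0.08 grip 58.1 ft [0.  0.4 0.1]
  turn -0.01 deg, then dx -0.2 dy 0.1 dz 0.0
```

Call:
{"name": "servo_tool", "arguments": {
  "commands": [1,0,0,0.5,0,1,0,0,0,0,1,0,0,0,0,1,0,0,0,0,1,0,0,-20,0,1,0,0,-35,0,1,0,0,-35,0,1,0,0,-35,0,1,0,0,0,0,1,0,0,0,0]
}}

```text
t: 8.68
tcp_pos: [483.8, -12.7, 187.0]
tcp_rot: [3.141, -0.004, 0.08]
ft_force: [-0.0, -0.2, -0.9]
grip_width: 85.4
finger_force: 0.0
```

Run:
```python
from h import *
ci,im=look("w5",False)
print(rects(ci,im,"blue",54,[BED[:2]]),rects(ci,im,"panel",72,[BED[:2]]))
plan(579.4,-183.6,9,-.217)
```

```text
[] [(482.4, -13.0, np.float64(0.084), 76, 39)]
t 8.7333 tcp [483.1 -12.6 185.3] yaw 0.08 grip 85.5 ft [ 0.5  0.1 -0.8]
  turn 17.01 deg, then dx 130.9 dy 146.2 dz 176.3
```

View pics/w5.png

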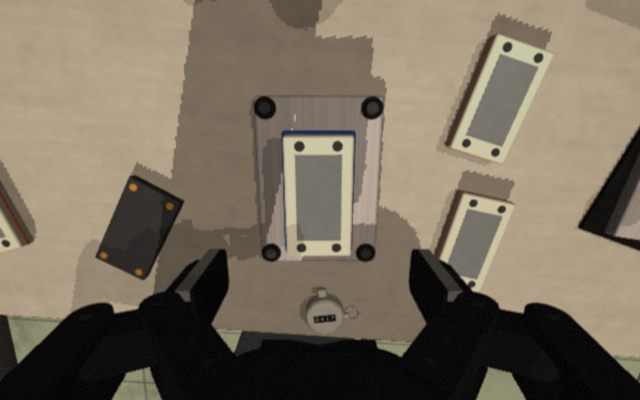

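The cassette sits square on the bed, centred at (319,195) with an even blue margin. The rest is untouched.

Call:
{"name": "servo_tool", "arguments": {
  "commands": [1,0,0,0,5.67,1,0,0,0,5.67,1,0,0,0,5.67,1,26.2,29.2,0,0,1,26.2,29.2,0,0,1,26.2,29.2,0,0,1,26.2,29.2,16,0,1,26.1,29.4,16,0,1,0,0,0,0,1,0,0,0,0]
}}

```text
t: 9.57
tcp_pos: [577.9, -183.4, 150.1]
tcp_rot: [-3.141, 0.006, -0.219]
ft_force: [-0.7, -0.1, -0.5]
grip_width: 85.5
finger_force: 0.0
```

Run:
```python
from h import *
ci,im=look("w6",False)
r=rects(ci,im,"panel",18,[(579.4,-183.6)]);print(r)
plan(*r[0][:2],9,r[0][2])
```

```text
[(579.4, -183.4, np.float64(-0.219), 76, 39)]
t 9.6167 tcp [ 578.1 -182.3  151.7] yaw -0.218 grip 85.1 ft [-0.8 -0.3  1.8]
  turn 0.06 deg, then dx 1.5 dy 0.8 dz 142.7
```

Call:
{"name": "servo_tool", "arguments": {
  "commands": [1,1.3,0.5,36,0,1,0,0,36,0,1,0,0,36,0,1,0,0,22,0,1,0,0,12.5,0,1,0,0,0,0,-1,0,0,0,0,-1,0,0,0,0,-1,0,0,0,0,-1,0,0,0,0]
}}

```text
t: 10.45
tcp_pos: [583.1, -184.2, 16.5]
tcp_rot: [3.14, -0.009, -0.217]
ft_force: [-0.3, -6.2, 32.0]
grip_width: 39.0
finger_force: 15.6
```

Call:
{"name": "servo_tool", "arguments": {
  "commands": [-1,0,0,0,0,-1,0,0,-10,0,-1,0,0,-33,0,-1,0,0,-33,-5.67,-1,0,0,-33,-5.67,-1,0,0,-33,-5.67,-1,0,0,0,0,-1,0,0,0,0]
}}

```text
t: 11.12
tcp_pos: [580.9, -183.4, 156.7]
tcp_rot: [3.139, -0.005, 0.08]
ft_force: [-0.5, -0.4, -0.6]
grip_width: 0.0
finger_force: 0.0
```

Run:
```python
from h import *
plan(*BED[:2],81,.08);held("w7",8.5)
```

```text
t 11.1167 tcp [ 580.9 -183.4  156.7] yaw 0.08 grip 0.0 ft [-0.5 -0.4 -0.6]
  turn -0.03 deg, then dx -85.1 dy -178.0 dz 75.7
no panel
```

The grip slid over the top because the fingertips sit behind the TCP when open. I'll reopen and grasp lower.

Call:
{"name": "servo_tool", "arguments": {
  "commands": [1,0,0,0,5.67,1,0,0,0,5.67,1,0,0,0,5.67,1,0,0,0,0,1,0,0,0,0,1,0,0,0,0]
}}

```text
t: 11.67
tcp_pos: [579.8, -183.1, 152.8]
tcp_rot: [-3.141, 0.001, -0.214]
ft_force: [-0.5, -0.6, -0.8]
grip_width: 72.2
finger_force: 0.0
```

Run:
```python
from h import *
ci,im=look("w8",False)
r=rects(ci,im,"panel",18,[(579.4,-183.6)]);print(r)
plan(*r[0][:2],-2,r[0][2])
```

```text
[(578.8, -183.2, np.float64(-0.217), 76, 39)]
t 11.7167 tcp [ 579.8 -183.1  152.9] yaw -0.215 grip 78.8 ft [ 0.3 -0.7 -0.5]
  turn 0.14 deg, then dx -1.0 dy 0.4 dz 154.9
```

Call:
{"name": "servo_tool", "arguments": {
  "commands": [1,-1,0.3,36,0,1,0,0,36,0,1,0,0,36,0,1,0,0,26,0,1,0,0,20,0,1,0,0,0,0,1,0,0,0,0]
}}

```text
t: 12.3
tcp_pos: [578.7, -183.1, -1.0]
tcp_rot: [-3.141, 0.002, -0.216]
ft_force: [0.5, -0.0, 0.6]
grip_width: 85.8
finger_force: 0.0
```

Call:
{"name": "servo_tool", "arguments": {
  "commands": [-1,0,0,0,0,-1,0,0,0,0,-1,0,0,0,0,-1,0,0,0,0,-1,0,0,0,0,-1,0,0,0,0]
}}

```text
t: 12.8
tcp_pos: [580.0, -183.6, 1.5]
tcp_rot: [3.141, -0.003, -0.217]
ft_force: [-1.1, 0.4, 7.0]
grip_width: 58.3
finger_force: 65.0
```

Call:
{"name": "servo_tool", "arguments": {
  "commands": [-1,0,0,-10,0,-1,0,0,-36,0,-1,0,0,-36,-5.67,-1,0,0,-36,-5.67,-1,0,0,-36,-5.67,-1,0,0,0,0,-1,0,0,0,0]
}}

```text
t: 13.38
tcp_pos: [579.7, -183.5, 156.8]
tcp_rot: [3.139, -0.005, 0.08]
ft_force: [-0.3, -0.2, -1.2]
grip_width: 57.9
finger_force: 64.8
```

Run:
```python
from h import *
plan(*BED[:2],81,.08);held("w9",6)
```

```text
t 13.3833 tcp [ 579.7 -183.5  156.8] yaw 0.08 grip 57.9 ft [-0.3 -0.2 -1.2]
  turn -0.02 deg, then dx -84.0 dy -178.0 dz 75.8
held front-centre dx -1.3  dy 0.5
```

Call:
{"name": "servo_tool", "arguments": {
  "commands": [-1,-16.6,-35.6,0,0,-1,-16.6,-35.6,0,0,-1,-16.6,-35.6,0,0,-1,-16.6,-35.6,0,0,-1,-16.6,-35.6,0,0,-1,0,0,20,0,-1,0,0,25,0,-1,0,0,15,0,-1,0,0,0,0,-1,0,0,0,0]
}}

```text
t: 14.27
tcp_pos: [481.3, -12.4, 92.6]
tcp_rot: [-3.141, 0.003, 0.079]
ft_force: [0.7, 0.2, 0.3]
grip_width: 58.4
finger_force: 64.7
```

Run:
```python
from h import *
plan(482.6,-12.7,74.5,.08);held("w10",1.5)
```

```text
t 14.2667 tcp [481.3 -12.4  92.6] yaw 0.079 grip 58.4 ft [0.7 0.2 0.3]
  turn -0.05 deg, then dx 1.2 dy 0.4 dz 18.1
held front-centre dx -0.5  dy 0.1
```

Call:
{"name": "servo_tool", "arguments": {
  "commands": [-1,1,0.3,10,0,-1,0,0,5,0,-1,0,0,0,0,-1,0,0,0,0,-1,0,0,0,0]
}}

```text
t: 14.73
tcp_pos: [483.1, -12.7, 78.5]
tcp_rot: [3.142, -0.0, 0.08]
ft_force: [-0.3, -0.5, 0.1]
grip_width: 58.2
finger_force: 64.7
```

Call:
{"name": "servo_tool", "arguments": {
  "commands": [-1,0,0,0,0]
}}

```text
t: 14.82
tcp_pos: [483.2, -12.7, 78.6]
tcp_rot: [3.142, -0.0, 0.08]
ft_force: [0.3, 0.1, -0.3]
grip_width: 58.5
finger_force: 64.7
```

Call:
{"name": "servo_tool", "arguments": {
  "commands": [-1,-0.5,0,3.5,0,-1,0,0,0.6,0,-1,0,0,0,0,-1,0,0,0,0,1,0,0,0.5,0,1,0,0,0,0,1,0,0,0,0,1,0,0,0,0,1,0,0,-20,0,1,0,0,-30,0]
}}

```text
t: 15.65
tcp_pos: [481.2, -12.6, 122.3]
tcp_rot: [-3.141, 0.005, 0.08]
ft_force: [0.4, 0.2, 0.5]
grip_width: 85.7
finger_force: 0.0
```

Call:
{"name": "servo_tool", "arguments": {
  "commands": [1,0,0,-30,0,1,0,0,-30,0,1,0,0,0,0,1,0,0,0,0,1,0,0,0,0]
}}

```text
t: 16.07
tcp_pos: [482.2, -12.7, 183.1]
tcp_rot: [-3.141, 0.001, 0.08]
ft_force: [-1.6, -0.4, -1.0]
grip_width: 85.5
finger_force: 0.0
```

Run:
```python
from h import *
ci,im=look("w11",False)
print(rects(ci,im,"panel",90,[BED[:2]]))
print(rects(ci,im,"panel",18,[(428.2,-188.4)]))
plan(428.2,-188.4,-1,-.137)
```

```text
[(481.6, -13.1, np.float64(0.086), 77, 39)]
[(428.2, -188.2, np.float64(-0.139), 77, 39)]
t 16.1167 tcp [482.  -12.6 182.6] yaw 0.08 grip 85.2 ft [ 0.2  0.5 -1. ]
  turn 12.42 deg, then dx -29.3 dy 181.5 dz 183.6
```

Call:
{"name": "servo_tool", "arguments": {
  "commands": [1,0,0,0,6.21,1,0,0,0,6.21,1,-5.9,36.3,0,0,1,-5.9,36.3,0,0,1,-5.8,36.3,0,0,1,-5.8,36.3,16,0,1,-5.9,36.3,16,0,1,0,0,0,0,1,0,0,0,0,1,0,0,0,0]
}}

```text
t: 16.95
tcp_pos: [428.6, -188.1, 151.1]
tcp_rot: [-3.141, 0.001, -0.137]
ft_force: [0.9, -0.3, -0.5]
grip_width: 85.5
finger_force: 0.0
```

Run:
```python
from h import *
plan(428.2,-188.3,-1,-.138)
```

```text
t 16.95 tcp [ 428.6 -188.1  151.1] yaw -0.137 grip 85.5 ft [ 0.9 -0.3 -0.5]
  turn 0.03 deg, then dx -0.4 dy 0.2 dz 152.1
```

Call:
{"name": "servo_tool", "arguments": {
  "commands": [1,-0.8,0.2,36,0,1,0,0,36,0,1,0,0,36,0,1,0,0,26,0,1,0,0,18,0,1,0,0,0,0,1,0,0,0,0,1,0,0,0,0]
}}

```text
t: 17.62
tcp_pos: [428.9, -188.3, 1.0]
tcp_rot: [3.141, -0.002, -0.136]
ft_force: [-0.2, 0.2, -0.1]
grip_width: 85.4
finger_force: 0.0
```

Call:
{"name": "servo_tool", "arguments": {
  "commands": [-1,0,0,0,0,-1,0,0,0,0,-1,0,0,0,0,-1,0,0,0,0,-1,0,0,0,0,-1,0,0,0,0]
}}

```text
t: 18.12
tcp_pos: [428.6, -188.8, 1.2]
tcp_rot: [3.141, -0.002, -0.137]
ft_force: [-2.9, 3.8, 13.2]
grip_width: 58.3
finger_force: 62.8
```

Call:
{"name": "servo_tool", "arguments": {
  "commands": [-1,0,0,-10,0,-1,0,0,-36,0,-1,0,0,-36,-6.21,-1,0,0,-36,-6.21,-1,0,0,-36,0,-1,0,0,0,0,-1,0,0,0,0,-1,0,0,0,0]
}}

```text
t: 18.78
tcp_pos: [427.6, -188.4, 153.7]
tcp_rot: [3.142, 0.0, 0.08]
ft_force: [-0.6, 0.6, -1.8]
grip_width: 58.9
finger_force: 65.7
```

Run:
```python
from h import *
plan(482.4,-12.7,92.5,.08);held("w12",1.5)
```

```text
t 18.7833 tcp [ 427.6 -188.4  153.7] yaw 0.08 grip 58.9 ft [-0.6  0.6 -1.8]
  turn -0.03 deg, then dx 68.7 dy -170.8 dz 61.2
held front-centre dx -0.1  dy 0.4
```

Call:
{"name": "servo_tool", "arguments": {
  "commands": [-1,13.6,-34.2,0,0,-1,13.6,-34.2,0,0,-1,13.6,-34.2,0,0,-1,13.6,-34.2,0,0,-1,13.6,-34,0,0,-1,0,0,25,0,-1,0,0,22,0,-1,0,0,0,0,-1,0,0,0,0,-1,0,0,0,0]
}}

```text
t: 19.67
tcp_pos: [482.2, -13.2, 107.3]
tcp_rot: [-3.142, 0.0, 0.079]
ft_force: [-0.3, -0.2, -0.2]
grip_width: 58.4
finger_force: 65.6
```

Call:
{"name": "servo_tool", "arguments": {
  "commands": [-1,0,0,0,0,-1,0,0,0,0]
}}

```text
t: 19.83
tcp_pos: [482.5, -13.3, 107.7]
tcp_rot: [3.141, -0.001, 0.079]
ft_force: [0.1, -0.2, -0.5]
grip_width: 58.5
finger_force: 65.6
```

Run:
```python
from h import *
plan(482.1,-12.7,92.5,.08);held("w13",1.5)
```

```text
t 19.8333 tcp [482.5 -13.3 107.7] yaw 0.079 grip 58.5 ft [ 0.1 -0.2 -0.5]
  turn -0.05 deg, then dx -0.3 dy -0.6 dz 15.2
held front-centre dx -0.2  dy 0.4
```

Call:
{"name": "servo_tool", "arguments": {
  "commands": [-1,-0.3,-0.7,9,0,-1,0,0,5.5,0,-1,0,0,0.7,0,-1,0,0,0,0,-1,0,0,0,0,1,0,0,0.5,0,1,0,0,0,0,1,0,0,0,0,1,0,0,0,0,1,0,0,-20,0]
}}

```text
t: 20.72
tcp_pos: [480.1, -12.1, 108.5]
tcp_rot: [-3.141, 0.005, 0.08]
ft_force: [-0.2, -0.1, -0.4]
grip_width: 85.5
finger_force: 0.0
```

Call:
{"name": "servo_tool", "arguments": {
  "commands": [1,0,0,-35,0,1,0,0,-35,0,1,0,0,-20,0,1,0,0,0,0,1,0,0,0,0,1,0,0,0,0]
}}

```text
t: 21.22
tcp_pos: [481.3, -12.2, 200.2]
tcp_rot: [-3.141, 0.001, 0.08]
ft_force: [0.5, 0.3, -0.7]
grip_width: 85.4
finger_force: 0.0
```

Run:
```python
from h import *
ci,im=look("w14",False)
print(rects(ci,im,"panel",108,[BED[:2]]))
plan(427.4,356.4,160,.341)
plan(599,363.5,160,-.342)
```

```text
[(481.4, -12.6, np.float64(0.08), 77, 39)]
t 21.2667 tcp [481.2 -12.2 199.9] yaw 0.08 grip 85.8 ft [-0.1 -1.1  0.5]
  turn -14.96 deg, then dx 72.5 dy -365.3 dz 39.9
t 21.2667 tcp [481.2 -12.2 199.9] yaw 0.08 grip 85.8 ft [-0.1 -1.1  0.5]
  turn 24.17 deg, then dx -15.0 dy -393.4 dz 39.9
```

Call:
{"name": "servo_tool", "arguments": {
  "commands": [1,0,0,0,-4.99,1,0,0,0,-4.99,1,0,0,0,-4.98,1,7.3,-36.5,0,0,1,7.3,-36.5,0,0,1,7.3,-36.5,0,0,1,7.3,-36.5,0,0,1,7.2,-36.5,0,0,1,7.2,-36.5,0,0,1,7.2,-36.5,0,0]
}}

```text
t: 22.1
tcp_pos: [443.2, 247.2, 199.9]
tcp_rot: [3.141, 0.002, 0.341]
ft_force: [-0.0, 0.2, 0.7]
grip_width: 85.2
finger_force: 0.0
```

Call:
{"name": "servo_tool", "arguments": {
  "commands": [1,7.2,-36.5,15,0,1,7.2,-36.5,15,0,1,7.2,-36.5,15,0,1,0,0,0,0,1,0,0,0,0,1,0,0,0,0]
}}

```text
t: 22.6
tcp_pos: [427.7, 355.5, 155.2]
tcp_rot: [3.141, 0.002, 0.341]
ft_force: [0.9, 0.8, 0.4]
grip_width: 85.7
finger_force: 0.0
```

Run:
```python
from h import *
ci,im=look("w15",False)
r=rects(ci,im,"panel",18,[(427,356),(599,363)]);print(r)
r=[q for q in r if q[0]<500][0]
plan(*r[:2],-1,r[2])
```

```text
[(427.5, 356.5, np.float64(0.34), 77, 39), (583.7, 368.9, np.float64(-0.345), 46, 40)]
t 22.65 tcp [428.1 355.2 155.8] yaw 0.34 grip 85.3 ft [-1.  -1.   0.4]
  turn 0.02 deg, then dx -0.1 dy -1.4 dz 156.8
```

Call:
{"name": "servo_tool", "arguments": {
  "commands": [1,-0.4,-1.2,36,0,1,0,0,36,0,1,0,0,36,0,1,0,0,28,0,1,0,0,20,0,1,0,0,0,0,1,0,0,0,0,1,0,0,0,0]
}}

```text
t: 23.32
tcp_pos: [428.2, 357.0, 1.9]
tcp_rot: [-3.141, -0.002, 0.34]
ft_force: [0.8, 0.4, 0.5]
grip_width: 85.3
finger_force: 0.0
```

Call:
{"name": "servo_tool", "arguments": {
  "commands": [-1,0,0,0,0,-1,0,0,0,0,-1,0,0,0,0,-1,0,0,0,0,-1,0,0,0,0,-1,0,0,0,0]
}}

```text
t: 23.82
tcp_pos: [427.8, 357.4, 1.8]
tcp_rot: [-3.141, -0.002, 0.341]
ft_force: [-1.4, -3.2, 10.8]
grip_width: 58.6
finger_force: 64.0
```

Call:
{"name": "servo_tool", "arguments": {
  "commands": [-1,0,0,-10,0,-1,0,0,-36,0,-1,0,0,-36,4.97,-1,0,0,-36,4.97,-1,0,0,-36,4.97,-1,0,0,-26,0,-1,0,0,0,0,-1,0,0,0,0,-1,0,0,0,0]
}}

```text
t: 24.57
tcp_pos: [426.8, 356.8, 179.8]
tcp_rot: [3.141, 0.0, 0.081]
ft_force: [0.5, 0.4, -1.3]
grip_width: 58.1
finger_force: 65.0
```

Run:
```python
from h import *
plan(482.0,-12.7,110.5,.08);held("w16",1.5)
```

```text
t 24.5667 tcp [426.8 356.8 179.8] yaw 0.081 grip 58.1 ft [ 0.5  0.4 -1.3]
  turn 0.07 deg, then dx 25.5 dy 372.7 dz 69.3
held front-centre dx -0.2  dy 0.1
```

Call:
{"name": "servo_tool", "arguments": {
  "commands": [-1,2.5,37.3,0,0,-1,2.5,37.3,0,0,-1,2.5,37.3,0,0,-1,2.5,37.3,0,0,-1,2.5,37.3,0,0,-1,2.5,37.3,0,0,-1,2.6,37.3,0,0,-1,2.6,37.3,0,0,-1,2.6,37.3,0,0,-1,2.6,37,0,0]
}}

```text
t: 25.45
tcp_pos: [481.9, -14.3, 179.1]
tcp_rot: [-3.141, 0.002, 0.081]
ft_force: [0.6, 0.5, -0.9]
grip_width: 58.5
finger_force: 65.0
```

Call:
{"name": "servo_tool", "arguments": {
  "commands": [-1,0,0,28,0,-1,0,0,24,0,-1,0,0,0,0,-1,0,0,0,0,-1,0,0,0,0,-1,0,0,0,0]
}}

```text
t: 25.95
tcp_pos: [483.0, -12.1, 129.3]
tcp_rot: [3.141, -0.002, 0.082]
ft_force: [0.3, -0.3, -0.6]
grip_width: 58.5
finger_force: 65.0
```

Run:
```python
from h import *
plan(482.0,-12.7,110.5,.08);held("w17",1.8)
```

```text
t 25.95 tcp [483.  -12.1 129.3] yaw 0.082 grip 58.5 ft [ 0.3 -0.3 -0.6]
  turn 0.09 deg, then dx -1.1 dy 0.5 dz 18.8
held front-centre dx -0.3  dy 0.2
```

Call:
{"name": "servo_tool", "arguments": {
  "commands": [-1,-0.8,0.3,11,0,-1,0,0,6,0,-1,0,0,1.5,0,-1,0,0,0,0,-1,0,0,0,0,-1,0,0,0,0,1,0,0,0.5,0,1,0,0,0,0,1,0,0,0,0,1,0,0,0,0]
}}

```text
t: 26.83
tcp_pos: [481.7, -12.8, 109.1]
tcp_rot: [3.142, -0.0, 0.081]
ft_force: [-0.3, -0.3, 0.2]
grip_width: 85.4
finger_force: 0.0
```

Call:
{"name": "servo_tool", "arguments": {
  "commands": [1,0,0,-20,0,1,0,0,-35,0,1,0,0,-35,0,1,0,0,-15,0,1,0,0,0,0,1,0,0,0,0,1,0,0,0,0]
}}

```text
t: 27.42
tcp_pos: [481.3, -12.8, 213.0]
tcp_rot: [-3.141, 0.002, 0.081]
ft_force: [0.1, 0.3, -0.4]
grip_width: 85.4
finger_force: 0.0
```

Run:
```python
from h import *
ci,im=look("w18",False)
print(rects(ci,im,"panel",126,[BED[:2]]))
plan(599,363.5,155,-.342)
```

```text
[(481.6, -13.1, np.float64(0.085), 76, 39)]
t 27.4667 tcp [481.2 -12.8 212.8] yaw 0.081 grip 85.5 ft [-0.5  0.2 -0.6]
  turn 24.22 deg, then dx -15.2 dy -394.0 dz 57.8
```

Call:
{"name": "servo_tool", "arguments": {
  "commands": [1,0,0,0,6.05,1,0,0,0,6.05,1,0,0,0,6.05,1,0,0,0,6.05,1,-1.4,-35.8,0,0,1,-1.4,-35.8,0,0,1,-1.4,-35.8,0,0,1,-1.4,-35.8,0,0,1,-1.4,-35.8,0,0,1,-1.4,-35.8,0,0]
}}

```text
t: 28.3
tcp_pos: [545.6, 194.1, 212.6]
tcp_rot: [3.14, 0.002, -0.342]
ft_force: [1.0, -0.1, 0.9]
grip_width: 85.3
finger_force: 0.0
```

Call:
{"name": "servo_tool", "arguments": {
  "commands": [1,-1.4,-35.8,0,0,1,-1.4,-35.8,0,0,1,-1.4,-35.8,20,0,1,-1.4,-35.8,20,0,1,-1.2,-36,18,0,1,0,0,0,0,1,0,0,0,0,1,0,0,0,0]
}}

```text
t: 28.97
tcp_pos: [599.2, 363.0, 155.2]
tcp_rot: [3.14, 0.001, -0.342]
ft_force: [-0.1, 0.4, 0.2]
grip_width: 85.2
finger_force: 0.0
```

Run:
```python
from h import *
ci,im=look("w19",False)
r=rects(ci,im,"panel",18,[(599,363)]);print(r)
plan(*r[0][:2],1,r[0][2])
```

```text
[(598.8, 363.6, np.float64(-0.342), 77, 39)]
t 29.0167 tcp [599.6 362.7 156.5] yaw -0.342 grip 85.2 ft [0.5 0.1 0.8]
  turn -0.02 deg, then dx -1.0 dy -0.6 dz 155.5
```

View pics/w19.png

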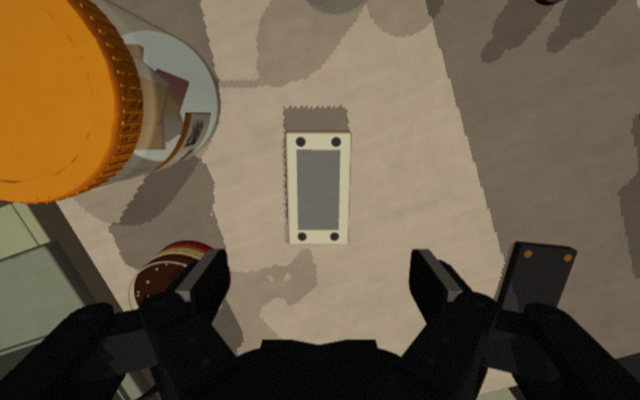

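The cassette is at (319,188). The jar on the left starts at column 215 and the brown object at about 230, both clear of where the fingers land.

Call:
{"name": "servo_tool", "arguments": {
  "commands": [1,-1,-0.6,36,0,1,0,0,36,0,1,0,0,36,0,1,0,0,28,0,1,0,0,19,0,1,0,0,0,0,1,0,0,0,0,1,0,0,0,0]
}}

```text
t: 29.68
tcp_pos: [599.9, 364.4, 3.9]
tcp_rot: [-3.139, -0.002, -0.342]
ft_force: [-0.0, 0.2, 0.8]
grip_width: 85.4
finger_force: 0.0
```

Call:
{"name": "servo_tool", "arguments": {
  "commands": [-1,0,0,0,0,-1,0,0,0,0,-1,0,0,0,0,-1,0,0,0,0,-1,0,0,0,0,-1,0,0,0,0]
}}

```text
t: 30.18
tcp_pos: [599.5, 364.8, 3.3]
tcp_rot: [-3.139, -0.002, -0.342]
ft_force: [-0.5, -1.3, 8.2]
grip_width: 58.1
finger_force: 64.8
```

Call:
{"name": "servo_tool", "arguments": {
  "commands": [-1,0,0,-10,0,-1,0,0,-36,0,-1,0,0,-36,0,-1,0,0,-36,-6.05,-1,0,0,-36,-6.05,-1,0,0,-36,-6.05,-1,0,0,-10,-6.05,-1,0,0,0,0,-1,0,0,0,0,-1,0,0,0,0]
}}

```text
t: 31.02
tcp_pos: [598.1, 364.1, 199.6]
tcp_rot: [3.141, 0.002, 0.078]
ft_force: [1.0, -0.7, -1.3]
grip_width: 58.3
finger_force: 64.6
```

Run:
```python
from h import *
plan(482.0,-12.7,128.5,.08);held("w20",1.8)
```

```text
t 31.0167 tcp [598.1 364.1 199.6] yaw 0.078 grip 58.3 ft [ 1.  -0.7 -1.3]
  turn -0.14 deg, then dx -145.9 dy 366.3 dz 71.1
held front-centre dx 0.6  dy 0.3
```

Call:
{"name": "servo_tool", "arguments": {
  "commands": [-1,-13.3,33.3,0,0,-1,-13.3,33.3,0,0,-1,-13.3,33.3,0,0,-1,-13.3,33.3,0,0,-1,-13.3,33.3,0,0,-1,-13.3,33.3,0,0,-1,-13.3,33.3,0,0,-1,-13.3,33.3,0,0,-1,-13.3,33.3,0,0,-1,-13.2,33.3,0,0]
}}

```text
t: 31.9
tcp_pos: [491.7, 20.3, 200.0]
tcp_rot: [-3.141, 0.002, 0.079]
ft_force: [1.0, 0.2, 0.2]
grip_width: 58.2
finger_force: 64.6
```

Call:
{"name": "servo_tool", "arguments": {
  "commands": [-1,-13.2,33.3,0,0,-1,0,0,28,0,-1,0,0,24,0,-1,0,0,0,0,-1,0,0,0,0,-1,0,0,0,0,-1,0,0,0,0]
}}

```text
t: 32.48
tcp_pos: [483.2, -12.2, 150.2]
tcp_rot: [3.141, -0.002, 0.081]
ft_force: [-0.3, 0.0, -0.1]
grip_width: 58.3
finger_force: 64.7
```

Run:
```python
from h import *
plan(482.0,-12.7,130.3,.08);held("w21",3.3)
```

```text
t 32.4833 tcp [483.2 -12.2 150.2] yaw 0.081 grip 58.3 ft [-0.3  0.  -0.1]
  turn 0.06 deg, then dx -1.2 dy 0.4 dz 19.9
held front-centre dx 0.3  dy 0.2
```

Call:
{"name": "servo_tool", "arguments": {
  "commands": [-1,-1.4,0.2,12,0,-1,0,0,6,0,-1,0,0,1.7,0,-1,0,0,0,0,-1,0,0,0,0,-1,0,0,0,0,1,0,0,0.5,0,1,0,0,0,0,1,0,0,0,0,1,0,0,0,0]
}}

```text
t: 33.37
tcp_pos: [481.2, -12.8, 128.9]
tcp_rot: [3.142, -0.0, 0.081]
ft_force: [-0.2, -0.6, 0.6]
grip_width: 85.7
finger_force: 0.0
```

Call:
{"name": "servo_tool", "arguments": {
  "commands": [1,0,0,-20,0,1,0,0,-35,0,1,0,0,-35,0,1,0,0,-5,0,1,0,0,0,0,1,0,0,0,0,1,0,0,0,0]
}}

```text
t: 33.95
tcp_pos: [480.7, -12.8, 222.5]
tcp_rot: [-3.141, 0.002, 0.081]
ft_force: [-0.1, 0.1, 0.1]
grip_width: 85.7
finger_force: 0.0
```

Run:
```python
from h import *
ci,im=look("w22",False)
print(rects(ci,im,"panel",144,[BED[:2]]))
plan(414.1,183.4,150,-.448)
```

```text
[(481.5, -13.2, np.float64(0.081), 76, 39)]
t 34.0 tcp [480.7 -12.8 222.5] yaw 0.081 grip 85.2 ft [ 0.2 -0.1 -0.2]
  turn 30.30 deg, then dx -145.0 dy -147.9 dz 72.5
```

Call:
{"name": "servo_tool", "arguments": {
  "commands": [1,0,0,0,6.06,1,0,0,0,6.06,1,0,0,0,6.06,1,0,0,0,6.06,1,0,0,0,6.06,1,-24.2,-24.7,0,0,1,-24.2,-24.7,0,0,1,-24.2,-24.7,0,0,1,-24.2,-24.6,20,0,1,-24.1,-24.6,20,0]
}}

```text
t: 34.83
tcp_pos: [424.9, 152.1, 183.1]
tcp_rot: [-3.141, -0.001, -0.448]
ft_force: [1.2, 1.0, -1.2]
grip_width: 85.4
finger_force: 0.0
```

Call:
{"name": "servo_tool", "arguments": {
  "commands": [1,-24.1,-24.6,20,0,1,0,0,12,0,1,0,0,0,0,1,0,0,0,0,1,0,0,0,0]
}}

```text
t: 35.25
tcp_pos: [415.1, 182.8, 152.3]
tcp_rot: [-3.141, -0.0, -0.449]
ft_force: [-0.5, 0.7, -0.3]
grip_width: 85.1
finger_force: 0.0
```

Run:
```python
from h import *
ci,im=look("w23",False)
r=rects(ci,im,"plate",12,[(414,183)]);print(r)
plan(*r[0][:2],-4,r[0][2])
```

```text
[(413.6, 184.5, np.float64(-0.449), 108, 60)]
t 35.3 tcp [415.2 182.7 152.5] yaw -0.449 grip 84.9 ft [-0.1 -0.5  1.1]
  turn -0.02 deg, then dx -2.3 dy -0.9 dz 156.5
```

Call:
{"name": "servo_tool", "arguments": {
  "commands": [1,-2.3,-0.5,36,0,1,0,0,36,0,1,0,0,36,0,1,0,0,28,0,1,0,0,20,0,1,0,0,0,0,1,0,0,0,0,1,0,0,0,0]
}}

```text
t: 35.97
tcp_pos: [413.8, 184.8, -2.6]
tcp_rot: [-3.14, -0.002, -0.449]
ft_force: [0.4, -0.1, 0.5]
grip_width: 85.5
finger_force: 0.0
```

Call:
{"name": "servo_tool", "arguments": {
  "commands": [-1,0,0,0,0,-1,0,0,0,0,-1,0,0,0,0,-1,0,0,0,0,-1,0,0,0,0,-1,0,0,0,0]
}}

```text
t: 36.47
tcp_pos: [413.5, 185.0, -2.6]
tcp_rot: [-3.14, -0.002, -0.448]
ft_force: [-3.6, -2.1, 15.3]
grip_width: 58.1
finger_force: 61.7
```

Call:
{"name": "servo_tool", "arguments": {
  "commands": [-1,0,0,-10,0,-1,0,0,-36,0,-1,0,0,-36,-6.06,-1,0,0,-36,-6.06,-1,0,0,-36,-6.06,-1,0,0,-36,-6.06,-1,0,0,-10,-6.06,-1,0,0,0,0,-1,0,0,0,0,-1,0,0,0,0]
}}

```text
t: 37.3
tcp_pos: [412.1, 184.5, 194.7]
tcp_rot: [3.141, 0.002, 0.077]
ft_force: [-0.2, 0.1, -0.8]
grip_width: 57.9
finger_force: 66.4
```

Run:
```python
from h import *
look("w24",False);plan(481.8,-12.8,142.4,.08)
```

```text
t 37.35 tcp [412.1 184.5 194.5] yaw 0.078 grip 58.2 ft [ 1.1 -0.4 -1. ]
  turn -0.13 deg, then dx 53.7 dy 202.3 dz 52.1
```

View pics/w24.png

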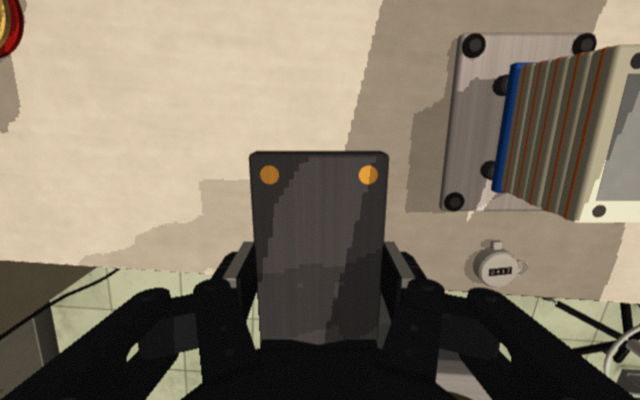

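The plate is held square with its front edge at row 152. The pile is neat on the bed to the right.

Run:
```python
from h import *
ci=np.load("pics/w24.npy",allow_pickle=True)[0];p=np.array([412.1,184.5,194.5]);w=.078
for z in (14.6,2.6):
  for c in(251,386): 
    d=ray(ci,(152,c),p[2]+z)-p[:2];print(z,d@[np.cos(w),np.sin(w)]-55,d@[np.sin(w),-np.cos(w)])
```

```text
14.6 -0.2145196770926674 -27.860167698443888
14.6 -0.27073292060470777 28.5268959916543
2.6 -1.710064594168358 -30.487621450799814
2.6 -1.7715413782024783 31.179258455348418
```

Call:
{"name": "servo_tool", "arguments": {
  "commands": [-1,8.9,33.7,0,0,-1,8.9,33.7,0,0,-1,8.9,33.7,0,0,-1,8.9,33.7,0,0,-1,8.9,33.7,0,0,-1,8.9,33.7,0,0,-1,0,0,25,0,-1,0,0,10,0,-1,0,0,0,0,-1,0,0,0,0]
}}

```text
t: 38.18
tcp_pos: [481.7, -11.7, 160.2]
tcp_rot: [-3.141, 0.002, 0.081]
ft_force: [-0.1, -0.4, -0.7]
grip_width: 58.3
finger_force: 66.4
```

Call:
{"name": "servo_tool", "arguments": {
  "commands": [-1,0,0,0,0,-1,0,0,0,0,-1,0,0,0,0]
}}

```text
t: 38.43
tcp_pos: [482.5, -11.9, 161.6]
tcp_rot: [3.141, -0.001, 0.082]
ft_force: [0.1, 0.9, -1.4]
grip_width: 58.2
finger_force: 66.4
```

Run:
```python
from h import *
plan(481.8,-12.8,142.4,.08)
```

```text
t 38.4333 tcp [482.5 -11.9 161.6] yaw 0.082 grip 58.2 ft [ 0.1  0.9 -1.4]
  turn 0.09 deg, then dx -0.7 dy 0.8 dz 19.2
```

Call:
{"name": "servo_tool", "arguments": {
  "commands": [-1,-0.3,0.8,11,0,-1,0,0,6,0,-1,0,0,1.8,0,-1,0,0,0,0,-1,0,0,0,0,-1,0,0,0,0,1,0,0,0.5,0,1,0,0,0,0,1,0,0,0,0,1,0,0,0,0]
}}

```text
t: 39.27
tcp_pos: [482.1, -13.3, 141.7]
tcp_rot: [3.142, -0.0, 0.081]
ft_force: [1.8, -0.3, 0.3]
grip_width: 85.7
finger_force: 0.0
```

Call:
{"name": "servo_tool", "arguments": {
  "commands": [1,0,0,-20,0,1,0,0,-35,0,1,0,0,-35,0,1,0,0,-25,0,1,0,0,0,0,1,0,0,0,0,1,0,0,0,0]
}}

```text
t: 39.85
tcp_pos: [481.7, -13.3, 255.7]
tcp_rot: [-3.141, 0.001, 0.081]
ft_force: [-0.4, 0.0, 0.2]
grip_width: 85.1
finger_force: 0.0
```

Run:
```python
from h import *
ci,im=look("w25",True,("tamper","mat"))
for z in (156,):print(rects(ci,im,"plate",z,[BED[:2]]))
plan(500,-374,240,0)
```

```text
tamper 0.89 [171. 614.] [ 510. -402.]
mat 0.76 [172. 591.] [ 506. -373.]
[(476.6, -13.2, np.float64(0.081), 130, 81)]
t 40.0 tcp [481.7 -13.3 255.4] yaw 0.081 grip 85.6 ft [-0.5 -0.1  0. ]
  turn 4.63 deg, then dx 18.3 dy 360.7 dz 15.4
```

View pics/w25.png

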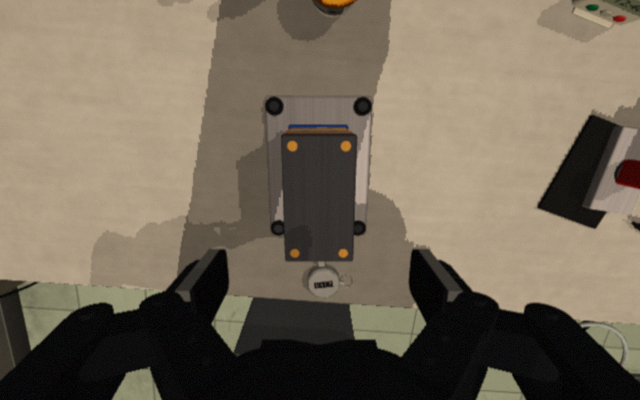

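The plate lies square on the pile with brass heads at (292,146), (345,146), (294,253) and (343,254). The tamper has been knocked about 3 cm off the mat centre, to about (625,170) px.

Run:
```python
from h import *
ci=np.load("pics/w25.npy",allow_pickle=True)[0]
P=np.array([ray(ci,q,156) for q in((146,292),(146,345),(253,294),(254,343))]);print(P.mean(0),P.round(1))
```

```text
[480.83036165 -13.73594947] [[525.2  10.7]
 [528.6 -30.8]
 [433.5   3.8]
 [436.  -38.7]]
```

Call:
{"name": "servo_tool", "arguments": {
  "commands": [1,-1,37,0,0,1,-1,37,0,0,1,-1,37,0,0,1,-1,37,0,0,1,-1,37,0,0,1,-1,37,0,0,1,-1,37,0,0,1,-1,37,0,0,1,-1,37,0,0,1,-1,37,0,0]
}}

```text
t: 40.83
tcp_pos: [501.5, -384.7, 255.4]
tcp_rot: [-3.14, 0.001, 0.081]
ft_force: [0.3, 0.3, 0.7]
grip_width: 85.3
finger_force: 0.0
```

Call:
{"name": "servo_tool", "arguments": {
  "commands": [1,0,0,0,0,1,0,0,0,0,1,0,0,0,0,1,0,0,0,0]
}}

```text
t: 41.17
tcp_pos: [502.1, -381.8, 256.4]
tcp_rot: [-3.141, 0.0, 0.082]
ft_force: [0.3, -0.6, 0.9]
grip_width: 85.5
finger_force: 0.0
```

Run:
```python
from h import *
plan(500,-400,150,0)
look("w26",True,("tamper","mat"))
```

```text
t 41.1667 tcp [ 502.1 -381.8  256.4] yaw 0.082 grip 85.5 ft [ 0.3 -0.6  0.9]
  turn 4.69 deg, then dx -2.1 dy 18.2 dz 106.4
tamper 0.74 [162. 331.] [ 512. -397.]
mat 0.6 [166. 313.] [ 505. -375.]
```

View pics/w26.png

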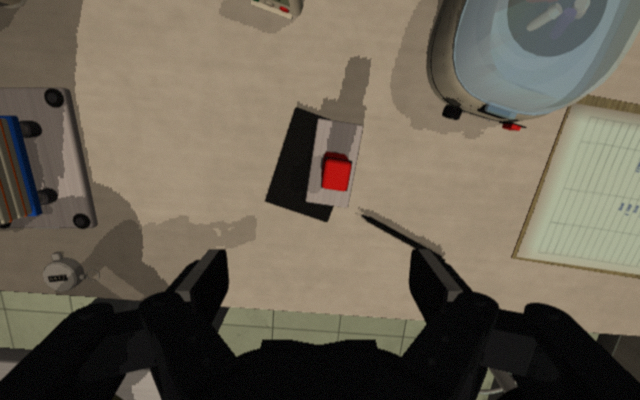

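The tamper's foot is at about (335,163), rotated and shifted right on the mat. The mat's visible corners are (298,107), (266,202) and (330,221), and the red handle top is at (336,172).

```bash
cat >> h.py <<'E'
def tamper(ci,im,z0=6):
    hsv=cv2.cvtColor(im,cv2.COLOR_BGR2HSV).astype(int);h,s,v=hsv[...,0],hsv[...,1],hsv[...,2]
    red=(((h<8)|(h>172))&(s>150))
    def R_(m,z,l):
        m=m.astype(np.uint8)*255;m[260:]=0
        cs=[c for c in cv2.findContours(m,cv2.RETR_EXTERNAL,cv2.CHAIN_APPROX_NONE)[0]]
        c=max(cs,key=cv2.contourArea)
        w=np.array([ray(ci,(p[0][1],p[0][0]),z) for p in c]).astype(np.float32)
        (x,y),(a,b),t=cv2.minAreaRect(w)
        if a<b:a,b,t=b,a,t+90
        print(l,round(x,1),round(y,1),round(np.radians((t+90)%180-90),3),round(a,1),round(b,1))
    R_(red&(v>150),z0+84,"red top")
    R_(red,z0+84,"red all")
    return hsv
E
python3 - <<'E'
from h import *
ci=np.load("pics/w26.npy",allow_pickle=True)[0];im=cv2.imread("pics/w26.png")
hsv=tamper(ci,im)
for n,r,c in(("redtop",168,338),("redside",186,337),("redside",160,325),("foot",195,320),("footshadow",135,345),("mat",160,290),("bench",150,260)):print(n,hsv[r,c])
# mat corners by hand
P=np.array([ray(ci,q,6) for q in((107,298),(202,266),(221,330))]);print("mat corners",P.round(1),"centre",((P[0]+P[2])/2).round(1),"sides",np.linalg.norm(P[0]-P[1]),np.linalg.norm(P[1]-P[2]),"yaw",np.arctan2(*(P[0]-P[1])[::-1]))
F=np.array([ray(ci,q,20) for q in((120,318),(200,306),(206,350),(124,363))]);print("foot",F.round(1),F.mean(0),np.linalg.norm(F[0]-F[1]),np.linalg.norm(F[1]-F[2]),np.arctan2(*(F[0]-F[1])[::-1]))
E
```

```text
red top 511.1 -399.7 -0.075 27.9 23.4
red all 516.1 -398.4 -0.069 37.7 29.1
redtop [  1 232 175]
redside [  1 233 176]
redside [  0 255  33]
foot [ 13  47 152]
footshadow [ 17  50 101]
mat [40 45 17]
bench [ 17  64 155]
mat corners [[ 577.1 -350.8]
 [ 451.9 -315.7]
 [ 432.  -403.7]] centre [ 504.6 -377.2] sides 129.9597138268145 90.2213715212931 yaw -0.2730205359679608
foot [[ 564.  -376.6]
 [ 463.1 -369.2]
 [ 459.7 -426.7]
 [ 563.7 -431. ]] [ 512.63692939 -400.86445145] 101.10088069589469 57.58001166830241 -0.07247146600880437
```

Call:
{"name": "servo_tool", "arguments": {
  "commands": [1,0,0,10,4.35,1,0,0,10,4.35,1,6,9,25,0,1,5.8,8.7,25,0,1,0,0,0,0,1,0,0,0,0,1,0,0,0,0]
}}

```text
t: 41.9
tcp_pos: [512.7, -401.1, 188.3]
tcp_rot: [3.141, -0.001, -0.071]
ft_force: [-0.1, 0.1, -0.4]
grip_width: 85.6
finger_force: 0.0
```

Run:
```python
from h import *
ci,im=look("w27",False)
plan(512,-400,50,-.07)
tamper(ci,im)
cv2.imwrite("pics/w27c.png",cv2.resize(im[60:300,200:440],None,fx=2.4,fy=2.4,interpolation=cv2.INTER_CUBIC))
```

```text
t 41.95 tcp [ 512.8 -401.2  188.7] yaw -0.071 grip 85.5 ft [-0.6 -0.4  0. ]
  turn -0.03 deg, then dx -0.9 dy -1.1 dz 138.7
red top 511.5 -400.0 -0.084 26.9 22.9
red all 518.9 -400.3 -0.071 41.4 26.9
```

View pics/w27c.png

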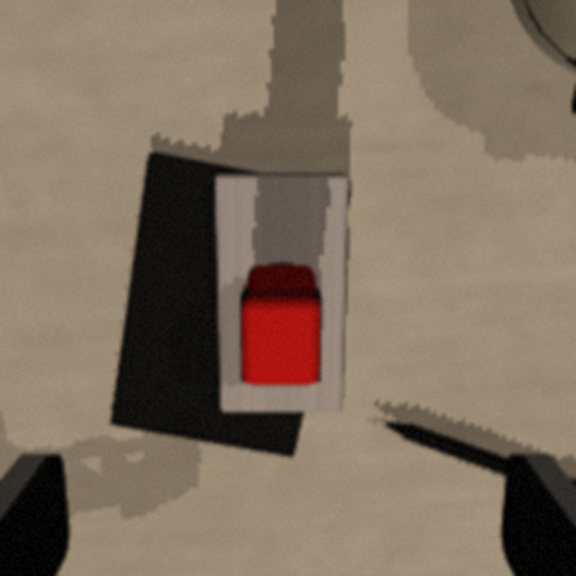

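Run:
```python
from h import *
ci=np.load("pics/w27.npy",allow_pickle=True)[0]
f=lambda c,z:ray(ci,(60+c[1]/2.4-.3,200+c[0]/2.4-.3),z)
F=np.array([f(c,20) for c in((215,176),(221,411),(343,410),(348,176))]);print(F.round(1),F.mean(0),[np.linalg.norm(F[i]-F[i-1]) for i in range(4)],np.arctan2(*(F[0]-F[1])[::-1]),np.arctan2(*(F[3]-F[2])[::-1]))
M=np.array([f(c,6) for c in((150,153),(112,423),(293,456))]);print("mat",M.round(1),(M[0]+M[2])/2,np.linalg.norm(M[0]-M[1]),np.linalg.norm(M[1]-M[2]),np.arctan2(*(M[0]-M[1])[::-1]))
```

```text
[[ 566.  -376.1]
 [ 461.8 -368.8]
 [ 458.4 -424. ]
 [ 562.1 -431.2]] [ 512.07461009 -400.04642468] [np.float64(55.223621032534304), np.float64(104.42598639052527), np.float64(55.38931965164604), np.float64(103.9652340234185)] -0.07066239796607056 -0.06908634651449547
mat [[ 576.9 -347.8]
 [ 454.  -314.7]
 [ 430.7 -399.6]] [ 503.79475291 -373.71782084] 127.26312013272405 88.02152309997001 -0.263477346258386
```

Call:
{"name": "servo_tool", "arguments": {
  "commands": [1,-0.7,-1.1,36,0,1,0,0,36,0,1,0,0,36,0,1,0,0,22,0,1,0,0,12,0,1,0,0,0,0,1,0,0,0,0,1,0,0,0,0]
}}

```text
t: 42.62
tcp_pos: [512.8, -400.9, 47.2]
tcp_rot: [3.139, -0.003, -0.071]
ft_force: [1.3, -0.6, -0.5]
grip_width: 85.4
finger_force: 0.0
```

Call:
{"name": "servo_tool", "arguments": {
  "commands": [-1,0,0,0,0,-1,0,0,0,0,-1,0,0,0,0,-1,0,0,0,0,-1,0,0,0,0,-1,0,0,0,0,-1,0,0,0,0,-1,0,0,0,0,-1,0,0,0,0,-1,0,0,0,0]
}}

```text
t: 43.45
tcp_pos: [511.9, -400.3, 44.9]
tcp_rot: [3.141, -0.0, -0.071]
ft_force: [-0.8, 1.8, 5.5]
grip_width: 27.1
finger_force: 60.0
```

Run:
```python
from h import *
plan(512,-400,210,-.07);print(env.get_state()['finger_force'])
```

```text
t 43.45 tcp [ 511.9 -400.3   44.9] yaw -0.071 grip 27.1 ft [-0.8  1.8  5.5]
  turn -0.06 deg, then dx 0.1 dy -0.3 dz -165.1
60.025253891944885
```

Call:
{"name": "servo_tool", "arguments": {
  "commands": [-1,0,0,-10,0,-1,0,0,-25,0,-1,0,0,-30,0,-1,0,0,-30,0,-1,0,0,-30,-4.3,-1,0,0,-30,-4.35,-1,0,0,-25,0,-1,0,0,0,0,-1,0,0,0,0]
}}

```text
t: 44.2
tcp_pos: [511.9, -400.4, 225.7]
tcp_rot: [3.14, -0.001, 0.079]
ft_force: [0.4, 0.2, -2.5]
grip_width: 27.7
finger_force: 59.8
```

Run:
```python
from h import *
plan(481.6,-13,195,.08)
```

```text
t 44.2 tcp [ 511.9 -400.4  225.7] yaw 0.079 grip 27.7 ft [ 0.4  0.2 -2.5]
  turn -0.03 deg, then dx 0.8 dy -388.5 dz 30.7
```

Call:
{"name": "servo_tool", "arguments": {
  "commands": [-1,0,-20,0,0,-1,0,-33,0,0,-1,0,-33,0,0,-1,0,-33,0,0,-1,0,-33,0,0,-1,0,-33,0,0,-1,0,-33,0,0,-1,0,-33,0,0,-1,0,-33,0,0,-1,0,-33,0,0]
}}

```text
t: 45.03
tcp_pos: [485.3, -82.6, 222.9]
tcp_rot: [-3.141, 0.003, 0.079]
ft_force: [1.3, 0.3, -2.3]
grip_width: 27.2
finger_force: 59.7
```

Call:
{"name": "servo_tool", "arguments": {
  "commands": [-1,0.4,-33,0,0,-1,0.4,-25,0,0,-1,0,-13.5,0,0,-1,0,0,0,0,-1,0,0,0,0,-1,0,0,0,0,-1,0,0,0,0,-1,0,0,0,0]
}}

```text
t: 45.7
tcp_pos: [481.5, -13.7, 224.2]
tcp_rot: [-3.142, 0.001, 0.079]
ft_force: [1.1, -0.2, -3.3]
grip_width: 27.3
finger_force: 60.1
```

Run:
```python
from h import *
plan(481.6,-13,195,.08)
for c in ("wrist","side"):
  im=env.read_camera(c)[:,:,::-1]; cv2.imwrite(f"pics/{c}28.png",im)
b=cv2.resize(cv2.imread("pics/side28.png")[140:270,270:420],None,fx=3,fy=3)
a=cv2.imread("pics/wrist28.png")[100:390,150:490]
W=np.zeros((390,790,3),np.uint8);W[:b.shape[0],:450]=b;W[:290,450:]=a;cv2.imwrite("pics/m28.png",W)
```

```text
t 45.7 tcp [481.5 -13.7 224.2] yaw 0.079 grip 27.3 ft [ 1.1 -0.2 -3.3]
  turn -0.08 deg, then dx 0.1 dy -0.7 dz 29.2
```

View pics/m28.png

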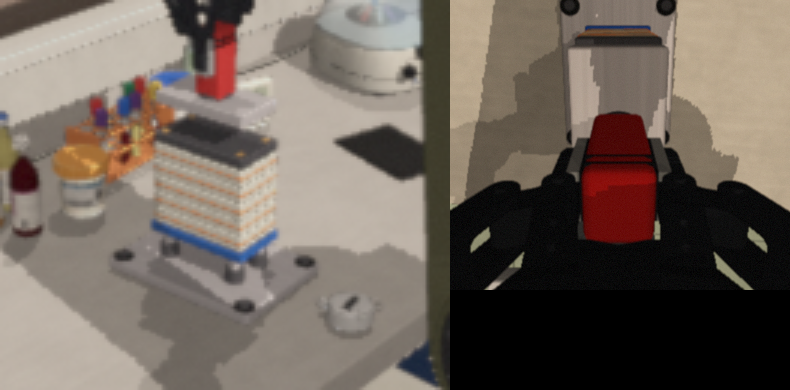

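Side view: a neat pile with the tamper foot level above it and the mat empty behind at (382,150). The wrist view shows the foot aligned with the plate edges.

Call:
{"name": "servo_tool", "arguments": {
  "commands": [-1,0.3,-0.6,12,0,-1,0,0,8,0,-1,0,0,4,0,-1,0,0,2,0,-1,0,0,0,0,-1,0,0,0,0,-1,0,0,0,0,-1,0,0,0,0]
}}

```text
t: 46.47
tcp_pos: [482.0, -12.3, 198.9]
tcp_rot: [3.141, -0.001, 0.08]
ft_force: [-0.5, 0.5, -2.4]
grip_width: 27.4
finger_force: 60.1
```

Call:
{"name": "servo_tool", "arguments": {
  "commands": [-1,0,0,1,0,-1,0,0,1,0,-1,0,0,1,0,-1,0,0,1,0,-1,0,0,0,0,-1,0,0,0,0]
}}

```text
t: 46.97
tcp_pos: [481.9, -12.3, 194.6]
tcp_rot: [3.142, -0.0, 0.08]
ft_force: [-0.1, -1.2, -2.8]
grip_width: 27.2
finger_force: 60.2
```

Call:
{"name": "servo_tool", "arguments": {
  "commands": [-1,0,0.7,0,0,-1,0,0,1,0,-1,0,0,1,0,-1,0,0,1,0,-1,0,0,1,0,-1,0,0,0,0,-1,0,0,0,0]
}}

```text
t: 47.55
tcp_pos: [482.0, -13.0, 190.7]
tcp_rot: [3.142, -0.0, 0.08]
ft_force: [-0.6, -1.0, 1.7]
grip_width: 27.3
finger_force: 60.3
```

Call:
{"name": "servo_tool", "arguments": {
  "commands": [-1,0,0,1,0,-1,0,0,1,0,-1,0,0,1,0,-1,0,0,1,0,-1,0,0,0,0,-1,0,0,0,0]
}}

```text
t: 48.05
tcp_pos: [482.0, -13.0, 186.7]
tcp_rot: [3.142, -0.0, 0.08]
ft_force: [-1.1, 1.2, 5.8]
grip_width: 27.5
finger_force: 60.7
```

Call:
{"name": "servo_tool", "arguments": {
  "commands": [-1,0,0,1,0,-1,0,0,1,0,-1,0,0,1,0,-1,0,0,1,0,-1,0,0,0,0,-1,0,0,0,0]
}}

```text
t: 48.55
tcp_pos: [482.1, -13.0, 183.0]
tcp_rot: [3.142, -0.001, 0.08]
ft_force: [-1.0, 0.0, 9.2]
grip_width: 27.4
finger_force: 61.1
```

Call:
{"name": "servo_tool", "arguments": {
  "commands": [-1,0,0,1,0,-1,0,0,1,0,-1,0,0,1,0,-1,0,0,0,0,-1,0,0,0,0]
}}

```text
t: 48.97
tcp_pos: [483.1, -13.0, 182.2]
tcp_rot: [3.141, -0.005, 0.08]
ft_force: [-4.6, 0.6, 28.8]
grip_width: 27.5
finger_force: 64.0
```

Call:
{"name": "servo_tool", "arguments": {
  "commands": [-1,0,0,1,0,-1,0,0,0,0,-1,0,0,0,0]
}}

```text
t: 49.22
tcp_pos: [483.7, -12.9, 182.0]
tcp_rot: [3.141, -0.007, 0.08]
ft_force: [-4.2, 2.5, 34.6]
grip_width: 27.1
finger_force: 64.7
```

Call:
{"name": "servo_tool", "arguments": {
  "commands": [-1,-1,0,-1.5,0,-1,0,0,0,0,-1,0,0,0,0,-1,0,0,0,0,-1,0,0,0,0,-1,0,0,0,0,-1,0,0,0,0,-1,0,0,0,0,-1,0,0,0,0,-1,0,0,0,0]
}}

```text
t: 50.05
tcp_pos: [482.5, -13.0, 182.3]
tcp_rot: [3.141, -0.006, 0.08]
ft_force: [0.8, 2.1, 19.9]
grip_width: 27.1
finger_force: 62.7
```

Call:
{"name": "servo_tool", "arguments": {
  "commands": [-1,0,0,0,0,-1,0,0,0,0,-1,0,0,0,0,-1,0,0,0,0,-1,0,0,0,0,-1,0,0,0,0,-1,0,0,0,0,-1,0,0,0,0,-1,0,0,0,0,-1,0,0,0,0]
}}

```text
t: 50.88
tcp_pos: [482.5, -13.0, 182.3]
tcp_rot: [3.141, -0.006, 0.08]
ft_force: [0.0, 1.3, 20.8]
grip_width: 27.0
finger_force: 62.7
```

Call:
{"name": "servo_tool", "arguments": {
  "commands": [-1,0,0,0,0,-1,0,0,0,0,-1,0,0,0,0,-1,0,0,0,0,-1,0,0,0,0,-1,0,0,0,0,-1,0,0,0,0,-1,0,0,0,0]
}}

```text
t: 51.55
tcp_pos: [482.5, -13.0, 182.3]
tcp_rot: [3.141, -0.006, 0.08]
ft_force: [0.9, 2.7, 20.1]
grip_width: 27.5
finger_force: 62.7
```

Run:
```python
from h import *
plan(481.6,-13,182,.08);print(env.get_state()['ft_torque'],env.get_state()['tcp_rot'])
im=env.read_camera("side")[:,:,::-1]
cv2.imwrite("pics/s29.png",cv2.resize(im[150:270,290:400],None,fx=5,fy=5,interpolation=cv2.INTER_CUBIC))
```

```text
t 51.55 tcp [482.5 -13.  182.3] yaw 0.08 grip 27.5 ft [ 0.9  2.7 20.1]
  turn -0.01 deg, then dx -0.9 dy -0.1 dz 0.3
[ 0.64417743 -0.23018376 -0.04412774] [ 3.14116136 -0.0058012   0.07977087]
```

View pics/s29.png

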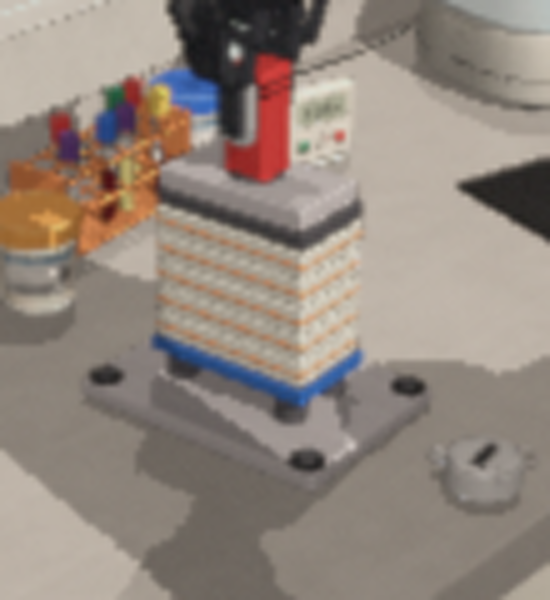

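The foot is flat on the plate, the pile square and the bed down and level, and the hold at about 20 N past the stop is done. I'll ease off slowly.

Call:
{"name": "servo_tool", "arguments": {
  "commands": [-1,0,0,-1.5,0,-1,0,0,-1.5,0,-1,0,0,-1.5,0,-1,0,0,-1.5,0,-1,0,0,-1.5,0,-1,0,0,-1.5,0,-1,0,0,-1.5,0,-1,0,0,-1.5,0,-1,0,0,-1.5,0,-1,0,0,-1.5,0]
}}

```text
t: 52.43
tcp_pos: [480.5, -13.1, 194.7]
tcp_rot: [-3.142, 0.001, 0.08]
ft_force: [-0.0, 0.4, -1.1]
grip_width: 27.6
finger_force: 60.1
```

Call:
{"name": "servo_tool", "arguments": {
  "commands": [-1,0,0,-1.5,0,-1,0,0,-1.5,0,-1,0,0,-3,0,-1,0,0,-6,0,-1,0,0,-12,0,-1,0,0,-10,0,-1,0,0,0,0,-1,0,0,0,0]
}}

```text
t: 53.1
tcp_pos: [481.0, -13.1, 229.5]
tcp_rot: [3.141, -0.001, 0.08]
ft_force: [-0.2, 0.9, -3.3]
grip_width: 27.2
finger_force: 60.1
```

Call:
{"name": "servo_tool", "arguments": {
  "commands": [-1,0,20,0,0,-1,0,33,0,0,-1,0,33,0,0,-1,0,33,0,0,-1,0,33,0,0,-1,0,33,0,0,-1,0,25,0,0,-1,0,0,0,0,-1,0,0,0,0,-1,0,0,0,0]
}}

```text
t: 53.93
tcp_pos: [497.5, -221.9, 228.4]
tcp_rot: [-3.141, 0.001, 0.08]
ft_force: [0.0, -0.4, -3.9]
grip_width: 27.5
finger_force: 60.3
```

Run:
```python
from h import *
plan(504.5,-375,60,-.265)
ci,im=look("w30",True,("mat",))
hsv=cv2.cvtColor(im,cv2.COLOR_BGR2HSV)
m=(hsv[...,2]<45).astype(np.uint8)*255;m[270:]=0
for c in cv2.findContours(m,cv2.RETR_EXTERNAL,cv2.CHAIN_APPROX_NONE)[0]:
    if cv2.contourArea(c)<1500: continue
    w=np.array([ray(ci,(p[0][1],p[0][0]),6) for p in c]).astype(np.float32)
    print(cv2.minAreaRect(w),cv2.boundingRect(c))
# plate screws
m=((hsv[...,0]>5)&(hsv[...,0]<25)&(hsv[...,1]>140)&(hsv[...,2]>110)).astype(np.uint8)
n,_,st,ce=cv2.connectedComponentsWithStats(m)
for s,c in zip(st[1:],ce[1:]):
    if s[4]>12: print(s[4],c.round(1),ray(ci,c[::-1],156).round(1))
```

```text
t 53.9333 tcp [ 497.5 -221.9  228.4] yaw 0.08 grip 27.5 ft [ 0.  -0.4 -3.9]
  turn 19.76 deg, then dx 46.9 dy 145.9 dz 168.4
mat 0.88 [176. 441.] [ 505. -373.]
((427.90618896484375, 119.86456298828125), (174.75531005859375, 111.91665649414062), 4.639878749847412) (0, 135, 100, 135)
((504.239501953125, -372.03387451171875), (88.41200256347656, 126.58343505859375), 74.89411926269531) (389, 115, 110, 119)
24 [ 78.5 131. ] [542.5 -53. ]
14 [ 95.3 132.4] [542.5 -64.4]
13 [ 79.5 134.5] [540.2 -53.4]
121 [ 48.9 148.3] [528.9 -30.8]
67 [ 24.  267.1] [433.7   3.6]
76 [ 77.5 267. ] [437.2 -38.1]
```

Call:
{"name": "servo_tool", "arguments": {
  "commands": [-1,0,0,10,6.55,-1,0,0,20,6.55,-1,0,0,20,6.55,-1,9.2,28.8,0,0,-1,9.2,28.8,0,0,-1,9.2,28.8,0,0,-1,9.2,28.8,0,0,-1,9.1,28.9,0,0,-1,0,0,0,0,-1,0,0,0,0]
}}

```text
t: 54.87
tcp_pos: [504.4, -373.7, 178.6]
tcp_rot: [-3.141, 0.001, -0.264]
ft_force: [0.7, -0.0, -2.5]
grip_width: 27.2
finger_force: 60.9
```

Call:
{"name": "servo_tool", "arguments": {
  "commands": [-1,0,0,15,0,-1,0,0,30,0,-1,0,0,30,0,-1,0,0,20,0,-1,0,0,10,0,-1,0,0,0,0,-1,0,0,0,0,-1,0,0,0,0]
}}

```text
t: 55.53
tcp_pos: [505.4, -373.6, 75.9]
tcp_rot: [3.141, -0.002, -0.263]
ft_force: [-0.3, -0.2, -3.2]
grip_width: 27.3
finger_force: 60.9
```

Run:
```python
from h import *
plan(504.3,-373,46,-.263)
```

```text
t 55.5333 tcp [ 505.4 -373.6   75.9] yaw -0.263 grip 27.3 ft [-0.3 -0.2 -3.2]
  turn 0.03 deg, then dx -1.2 dy -0.3 dz 29.9
```

Call:
{"name": "servo_tool", "arguments": {
  "commands": [-1,-1.1,-0.3,12,0,-1,0,0,8,0,-1,0,0,4,0,-1,0,0,2,0,-1,0,0,1,0,-1,0,0,0,0,-1,0,0,0,0,-1,0,0,0,0]
}}

```text
t: 56.2
tcp_pos: [503.7, -373.1, 47.4]
tcp_rot: [3.141, -0.001, -0.263]
ft_force: [-0.4, 0.7, -3.2]
grip_width: 27.1
finger_force: 60.9
```

Call:
{"name": "servo_tool", "arguments": {
  "commands": [-1,0,0,1,0,-1,0,0,1,0,-1,0,0,0,0,-1,0,0,0,0]
}}

```text
t: 56.53
tcp_pos: [503.5, -372.9, 45.1]
tcp_rot: [3.142, -0.0, -0.263]
ft_force: [-0.6, -0.4, -1.8]
grip_width: 27.2
finger_force: 61.0
```

Call:
{"name": "servo_tool", "arguments": {
  "commands": [-1,0.5,0,0.5,0,-1,0,0,0,0,-1,0,0,0,0,1,0,0,0,0,1,0,0,0,0,1,0,0,0,0,1,0,0,0,0,1,0,0,0,0,1,0,0,0,0,1,0,0,0,0]
}}

```text
t: 57.37
tcp_pos: [504.0, -373.0, 44.5]
tcp_rot: [-3.142, 0.0, -0.263]
ft_force: [0.3, 0.0, 0.4]
grip_width: 85.4
finger_force: 0.0
```

Call:
{"name": "servo_tool", "arguments": {
  "commands": [1,0,0,0,0,1,0,0,0,0,1,0,0,-15,0,1,0,0,-30,0,1,0,0,-30,0,1,0,0,-35,0,1,0,0,-35,0,1,0,0,-35,0,1,0,0,0,0,1,0,0,0,0]
}}

```text
t: 58.2
tcp_pos: [504.5, -373.4, 226.7]
tcp_rot: [3.14, -0.004, -0.263]
ft_force: [-0.9, 0.2, -0.5]
grip_width: 85.3
finger_force: 0.0
```

Call:
{"name": "servo_tool", "arguments": {
  "commands": [1,-10,-30,0,0,1,-10,-30,0,0,1,-10,-30,0,0,1,-10,-30,0,0,1,-10,-30,0,0,1,0,0,0,0,1,0,0,0,0,1,0,0,0,0]
}}

```text
t: 58.87
tcp_pos: [494.6, -215.5, 223.8]
tcp_rot: [-3.142, 0.001, -0.263]
ft_force: [-0.6, -0.4, 0.5]
grip_width: 85.7
finger_force: 0.0
```

Run:
```python
from h import *
plan(504.3,-373,46,-.263)
ci,im=look("w31",True)
```

```text
t 58.8667 tcp [ 494.6 -215.5  223.8] yaw -0.263 grip 85.7 ft [-0.6 -0.4  0.5]
  turn 0.01 deg, then dx 50.3 dy 149.6 dz 177.8
end_plate 0.72 [291.  82.] [423. 133.]
tamper 0.65 [129. 446.] [ 506. -373.]
lidded_cup 0.62 [55. 94.] [686. -12.]
```

View pics/w31.png

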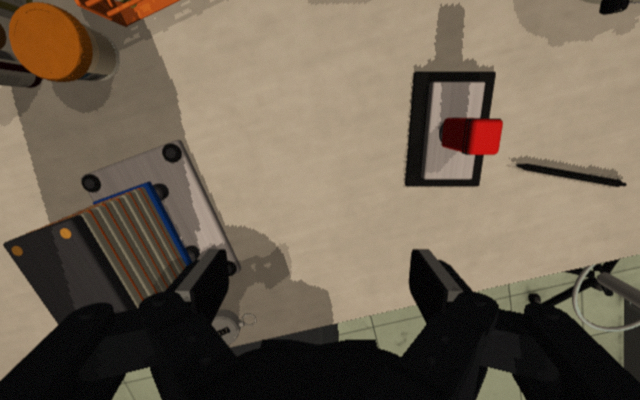

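The tamper stands upright in the middle of its mat at (455,130). The pile is square on the bed, the cup hasn't moved, and the robot is touching nothing.

```bash
python3 -c "
from plant import env
print(env.hand_in())"
```

```text
the job is handed in; nothing more can be done
None
```

I handed the job in at about 59 s: all five cassettes and the end plate are stacked square on the bed, the bed was pressed home and held for about 2.5 s, and the tamper is back in the middle of its mat. The verdict has not come back, and I did not check the bottle in the final view.

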